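# Size the jumbo knitting needles and clip them in the rack

### The job

Three or four fat knitting needles lie on the desk; take them one at a time, longest first and shortest last. Find each one's size on the gauge plate by pushing its tip through from the front until it shows well out of the far side, stepping down to the narrowest hole it will go through, then press it down past the sprung jaw into the fork of the same size in the rack (forks stand in the same order as the holes), shank fully down in the fork, butt on its rest towards the robot, jaw closed over it, before taking the next. Leave the mug and the jar alone.

Things in the scene. Friction and masses are not known exactly. Their poses are not given: they have to be found in the camera images.
- needle_1: The longest knitting needle, 205 mm long, 150 g: dark square butt 30 x 30 x 55 mm (hold it here; it balances near the butt's front), then a pale round shank 150 mm long, 12, 17, 22 or 27 mm thick (no two needles alike; use the gauge), tip bevelled 4 mm. Origin: centre of the butt, on the axis; +x to the tip. Starts lying on the desk, axis 15 mm up, tip to the right. May be absent.
- needle_1_tip (a point): Centre of the tip of the longest needle, 177.5 mm from its origin along its +x.
- needle_2: The second longest knitting needle, 180 mm long, 150 g: dark square butt 30 x 30 x 55 mm (hold it here; it balances near the butt's front), then a pale round shank 125 mm long, 12, 17, 22 or 27 mm thick (no two needles alike; use the gauge), tip bevelled 4 mm. Origin: centre of the butt, on the axis; +x to the tip. Starts lying on the desk, axis 15 mm up, tip to the right. May be absent.
- needle_2_tip (a point): Centre of the tip of the second longest needle, 152.5 mm from its origin along its +x.
- needle_3: The third longest knitting needle, 155 mm long, 150 g: dark square butt 30 x 30 x 55 mm (hold it here; it balances near the butt's front), then a pale round shank 100 mm long, 12, 17, 22 or 27 mm thick (no two needles alike; use the gauge), tip bevelled 4 mm. Origin: centre of the butt, on the axis; +x to the tip. Starts lying on the desk, axis 15 mm up, tip to the right. May be absent.
- needle_3_tip (a point): Centre of the tip of the third longest needle, 127.5 mm from its origin along its +x.
- needle_4: The shortest knitting needle, 130 mm long, 150 g: dark square butt 30 x 30 x 55 mm (hold it here; it balances near the butt's front), then a pale round shank 75 mm long, 12, 17, 22 or 27 mm thick (no two needles alike; use the gauge), tip bevelled 4 mm. Origin: centre of the butt, on the axis; +x to the tip. Starts lying on the desk, axis 15 mm up, tip to the right. May be absent.
- needle_4_tip (a point): Centre of the tip of the shortest needle, 102.5 mm from its origin along its +x.
- gauge: Fixed needle gauge: upright metal plate 200 mm wide, 110 high, 14 thick, four round through holes 48 mm apart, axes 70 mm above the desk; wooden foot 12 mm high, 16 mm out in front, 30 mm behind. Origin: on the desk under the middle of the front face (the side to push from); +x points through the plate to the far side, +y to the widest hole.
- hole_27 (a point): Gauge hole for 27 mm needles, 29.5 mm across, first from the +y end of the row, edge bevelled 2 mm. Point: centre of its mouth in the front face; axes as gauge, +x along the hole (14 mm deep). Thicker needles stop at the mouth.
- clip_27 (a point): Fork for the 27 mm needle, first from the +y end of the rack, 40 mm long, channel 29 mm wide. Point: middle of the fork, on the axis of a seated needle, 60 mm above the desk; axes as rack. Fixed tine at +y (top 10 mm above the point), sprung jaw at -y, its nose centred 10 mm above the point and overhanging the shank 2 to 3 mm. 1 to 6 N straight down pushes the shank past it.
- jaw_27 (a joint): Sprung black jaw of the 27 mm fork, 28 mm long: 0 closed, up to 0.6 rad pushed outward (to -y); a spring shuts it again (0.06 N m when closed, plus 0.3 N m per rad).
- hole_22 (a point): Gauge hole for 22 mm needles, 24.5 mm across, second from the +y end of the row, edge bevelled 2 mm. Point: centre of its mouth in the front face; axes as gauge, +x along the hole (14 mm deep). Thicker needles stop at the mouth.
- clip_22 (a point): Fork for the 22 mm needle, second from the +y end of the rack, 40 mm long, channel 24 mm wide. Point: middle of the fork, on the axis of a seated needle, 60 mm above the desk; axes as rack. Fixed tine at +y (top 10 mm above the point), sprung jaw at -y, its nose centred 9 mm above the point and overhanging the shank 2 to 3 mm. 1 to 6 N straight down pushes the shank past it.
- jaw_22 (a joint): Sprung black jaw of the 22 mm fork, 28 mm long: 0 closed, up to 0.6 rad pushed outward (to -y); a spring shuts it again (0.06 N m when closed, plus 0.3 N m per rad).
- hole_17 (a point): Gauge hole for 17 mm needles, 19.5 mm across, third from the +y end of the row, edge bevelled 2 mm. Point: centre of its mouth in the front face; axes as gauge, +x along the hole (14 mm deep). Thicker needles stop at the mouth.
- clip_17 (a point): Fork for the 17 mm needle, third from the +y end of the rack, 40 mm long, channel 19 mm wide. Point: middle of the fork, on the axis of a seated needle, 60 mm above the desk; axes as rack. Fixed tine at +y (top 10 mm above the point), sprung jaw at -y, its nose centred 8 mm above the point and overhanging the shank 2 to 3 mm. 1 to 6 N straight down pushes the shank past it.
- jaw_17 (a joint): Sprung black jaw of the 17 mm fork, 28 mm long: 0 closed, up to 0.6 rad pushed outward (to -y); a spring shuts it again (0.06 N m when closed, plus 0.3 N m per rad).
- hole_12 (a point): Gauge hole for 12 mm needles, 14.5 mm across, last, at the -y end, of the row, edge bevelled 2 mm. Point: centre of its mouth in the front face; axes as gauge, +x along the hole (14 mm deep). Thicker needles stop at the mouth.
- clip_12 (a point): Fork for the 12 mm needle, last, at the -y end, of the rack, 40 mm long, channel 14 mm wide. Point: middle of the fork, on the axis of a seated needle, 60 mm above the desk; axes as rack. Fixed tine at +y (top 10 mm above the point), sprung jaw at -y, its nose centred 7 mm above the point and overhanging the shank 2 to 3 mm. 1 to 6 N straight down pushes the shank past it.
- jaw_12 (a joint): Sprung black jaw of the 12 mm fork, 28 mm long: 0 closed, up to 0.6 rad pushed outward (to -y); a spring shuts it again (0.06 N m when closed, plus 0.3 N m per rad).
- rack: Fixed wooden needle rack, base 130 x 264 x 10 mm, four forks 66 mm apart. Origin: on the desk under the middle fork; +x along seated needles to their tips (away from the robot), +y to the fork for the thickest. A needle sits level, shank on the fork floor, butt centre 65 mm (up to 15 mm either way) to -x of the fork's point on a rest 18 mm wide, 30 mm long.
- mug: Bystander: white mug, 80 mm wide, 90 mm high, standing at the far side of the desk. Origin: centre of its underside.
- scent_bottle: Bystander: amber glass jar with wooden cap, 60 mm wide, 100 mm high, at the far side of the desk. Origin: centre of its underside.

How it is judged:
By the outcome, as a careful person would: the job done as asked, in the order asked, and still so for the second after the job is handed in, with the robot touching nothing.
Of needle_1, needle_2, needle_3, needle_4 only 3 to 4 are there at a start; the rules pass over those that are not, and their reading is None.
At some moment in a run one of needle_1, needle_2, needle_3, needle_4 may be knocked a few centimetres aside while the robot is not near it.
It also fails if it takes over 210 s, if anything falls off the work surface, if the arm or the gripper's body presses on something with over 40 N, if the wrist force passes 120 N, or if a joint passes its speed limit or range.

### The arm

A 6-joint arm with a two-finger parallel gripper is mounted at the origin on the work surface. World frame = base frame: x ahead of the robot, y to its left, z up, the work surface at z = 0. Lengths are in mm, angles in rad, forces in N, time in s.
With the tool pointing down it reaches from about 275 to 1000 mm from the base axis. Payload 8.4 kg.
Tool frame: the origin (TCP) lies where the fingers leave the gripper's body, on its centre line; the fingertips stand 73 mm ahead of it and the grasp point (between the pads) lies 54 mm ahead of it (grip_point_offset is the distance from the TCP to the grasp point, in mm); z points along the fingers, y is the direction in which the jaws open and shut (so a half turn about z gives the same grasp; the last joint's range is limited). The gripper opens to 85 mm and grips with 20 to 120 N. Pads are 22 mm wide; open, the fingers measure 114 mm over their backs; the gripper's body (76 mm by 85 mm) begins 54 mm behind the grasp point. The pads swing forward as they close: fully open they stand 13 mm farther back than shut.
Start: joints at [1.143, 0.353, 1.633, -0, 1.155, -0.002], TCP at [258.155, 569.196, 303.881] pointing down, gripper open.
Joint ranges: [-2.63, 2.63], [-0.92, 2.1], [0.06, 2.66], [-1.3, 4.44], [0, 2.69], [-3.02, 3.02]. Speed limits (rad/s): [2.22, 2.22, 2.79, 3.14, 3.14, 3.14].

### API

Orientations are given as [roll, pitch, yaw] about the fixed x, y, z axes, in that order (R = Rz(yaw) Ry(pitch) Rx(roll)).
In Python, from rig import sense, grab_frame, sign_off, grip_point_offset gives the robot as it stands. The module is installed in compiled form; this text tells all that it offers.
- The arm moves only by the tool drive_tool, never from a script. Its argument "targets" is one flat list of numbers, 7 for each row, row after row: the shift along the tool's x, y, z in m, then the turn, a rotation vector about the tool's x, y, z in rad, then the opening, from 0 (shut) to 1 (fully open). In form: [tx, ty, tz, wx, wy, wz, grip, tx, ty, tz, wx, wy, wz, grip, ...]. A call has 1 to 12 rows; each row is the pose to reach, as a shift and turn from the pose commanded when the call began, along the tool's axes at that moment; what a row does not reach only later rows make up. A row lasts 1/12 s, in which the tool goes at most 41.7 mm and 7.16 degrees, less where a joint would pass 70% of its speed; a pose out of reach is approached as far as the arm can. A call with a gripper value outside its range is refused whole. The fingers move at their own pace and stop on an object; "force" is the grip in N (left out, the last holds). Time passes only in rows, so rows that repeat a pose let the fingers close. It gives the time, the measured TCP pose, the force and the opening at its end, in the units of the state.
- sense(): the state, without advancing time (a new reading comes with each control period).
- grab_frame(name): name is "side" or "top"; returns a dict with "color" (384x512x3 uint8, blue, green, red), "vertical_fov" (degrees; the focal length in pixels is half the picture's height over the tangent of half this angle, whatever the lens; pixels are square), "cx", "cy" (the principal point, pixels), "k1" (the pictures are not rectified: a ray, as slopes to the right and down, at radius r is drawn at 1 + k1 r^2 times it, then the intrinsics apply), "world_from_camera" (4x4, takes a point from camera to world coordinates). Camera axes: x right, y down, z forward; pixel columns grow to the right and rows downward; lengths in mm; the calibration is good to about 2 mm. A picture is of the moment at which its call begins. There is no depth.
- sign_off(): hands the job in, once; it reports no verdict.
The state is a dict: "clock": time; "qpos": joint angles; "qvel": joint speeds; "joint_efforts": joint torques, N m; "eef_pos": TCP position; "tcp_rot": TCP orientation; "contact_force": force on the tool from outside, world axes, zero at the start; "wrist_torque": the same for the moment, N m; "opening": opening from 0.0 (shut) to 1.0 (fully open).
Only numpy, scipy, OpenCV 4.12 (cv2) and the standard library are available. Lean on these libraries where they do the work, as an engineer would, in place of code of your own. Each camera call takes 0.05 s, during which the arm holds its last target. There are 200 camera calls.

## Working session

There is one attempt and no reset: what is moved stays moved. The work goes in short steps, Python scripts to look and compute and a tool call to move; the robot and the scene stay as the last step left them, time stands still between calls to the robot, and variables do not carry over. Pictures are saved under pics/ and viewed, about 12 in all and at most 16, crops included, and the job is handed in when it is done.

Besides the shell and the picture viewer there is one more tool, called after "Call:" in YAML: its name, and indented under it one key for each argument. drive_tool: Moves the arm, as the interface text tells. Its arguments: {"type":"object","properties":{"targets":{"type":"array"},"force":{"type":"number"}},"required":["targets"]}

```bash
mkdir -p pics
python3 - <<'E'
from rig import *
import cv2,numpy as np
print(sense(), grip_point_offset)
for n in("side","top"):
    f=grab_frame(n); cv2.imwrite(f"pics/{n}0.png",f["color"]); np.save(f"{n}0.npy",f,allow_pickle=True)
    print(n,f["vertical_fov"],f["cx"],f["cy"],f["k1"],np.round(f["world_from_camera"],3).tolist())
E
```

```text
{'clock': 0.0, 'qpos': array([ 1.14260750e+00,  3.53659727e-01,  1.63412688e+00,  4.06348588e-05,
        1.15519549e+00, -2.41756721e-03]), 'qvel': array([ 0.00032515, -0.00068942,  0.0012458 ,  0.00331133, -0.00095664,
       -0.0022491 ]), 'joint_efforts': array([ 2.92840123e-03, -6.05245614e+01, -3.42076600e+01,  2.74258873e-04,
        9.23670188e-03,  1.93565526e-06]), 'eef_pos': array([257.98672549, 568.86315975, 303.1574809 ]), 'tcp_rot': array([-3.14020331e+00, -4.05118976e-05,  2.71580493e+00]), 'contact_force': array([-0.07026771,  0.1728552 ,  0.50306976]), 'wrist_torque': array([0.06217881, 0.05127143, 0.02686118]), 'opening': 1.000433909172242} 53.900000000000006
side 52.757577151291926 252.33933262920044 188.44611619202058 -0.08837559630154401 [[0.84, -0.351, 0.414, 191.864], [-0.543, -0.516, 0.663, -641.706], [-0.019, -0.782, -0.623, 682.803], [0.0, 0.0, 0.0, 1.0]]
top 43.092586160060556 254.7337090277555 187.58761484985916 -0.09259447836604928 [[0.014, -0.994, 0.11, 457.358], [-1.0, -0.015, -0.008, 6.657], [0.009, -0.11, -0.994, 1357.08], [0.0, 0.0, 0.0, 1.0]]
```

View pics/top0.png

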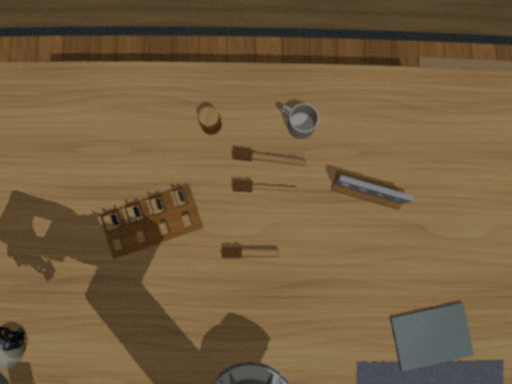

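View pics/side0.png

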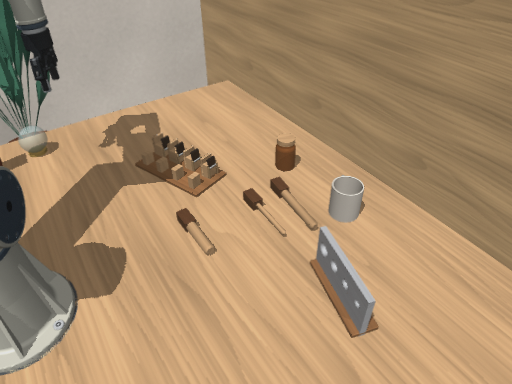

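Top view: needles with butts at (242,153), (242,185), (232,251) and tips to the right at (305,159), (296,187), (278,251), so three needles. The rack is at (150,220), the gauge at (370,190), and the jar and mug at the top. The side view shows the same layout, with the gauge's widest hole at (323,250). I'll zoom in on the fixtures.

```bash
cat > h.py <<'E'
import numpy as np,cv2
from rig import *
def K(F):
    f=192/np.tan(np.radians(F["vertical_fov"])/2)
    return np.array([[f,0,F["cx"]],[0,f,F["cy"]],[0,0,1]]),np.array([F["k1"],0,0,0.])
def rays(F,px):
    k,d=K(F); u=cv2.undistortPoints(np.array(px,float).reshape(-1,1,2),k,d).reshape(-1,2)
    T=F["world_from_camera"]; return T[:3,3],np.c_[u,np.ones(len(u))]@T[:3,:3].T
def plane(F,px,z):
    o,r=rays(F,px); return o+r*((z-o[2])/r[:,2])[:,None]
def proj(F,P):
    T=np.linalg.inv(F["world_from_camera"]); k,d=K(F)
    return cv2.projectPoints(np.array(P,float).reshape(-1,1,3),cv2.Rodrigues(T[:3,:3])[0],T[:3,3],k,d)[0].reshape(-1,2)
def tri(F,p,G,q):
    o1,a=rays(F,[p]);o2,b=rays(G,[q]);a=a[0];b=b[0]
    s=np.linalg.lstsq(np.c_[a,-b],o2-o1,rcond=None)[0]
    A=o1+s[0]*a;B=o2+s[1]*b; return (A+B)/2,np.linalg.norm(A-B)
def load(n): return np.load(n,allow_pickle=True).item()
E
python3 - <<'E'
from h import *
t=load("top0.npy")["color"];s=load("side0.npy")["color"]
def c(i,x,y,w,h,k): return cv2.resize(i[y:y+h,x:x+w],None,fx=k,fy=k,interpolation=cv2.INTER_CUBIC)
cv2.imwrite("pics/a.png",np.vstack([np.hstack([c(t,95,175,120,90,3.3333),c(t,320,150,120,90,3.3333)]),np.hstack([c(s,130,125,100,75,4),c(s,295,220,100,115,300/115*1.0)[:, :],np.zeros((300,800-400-261,3),np.uint8)])[:300,:800]]))
E
```

```text
(no output)
```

View pics/a.png

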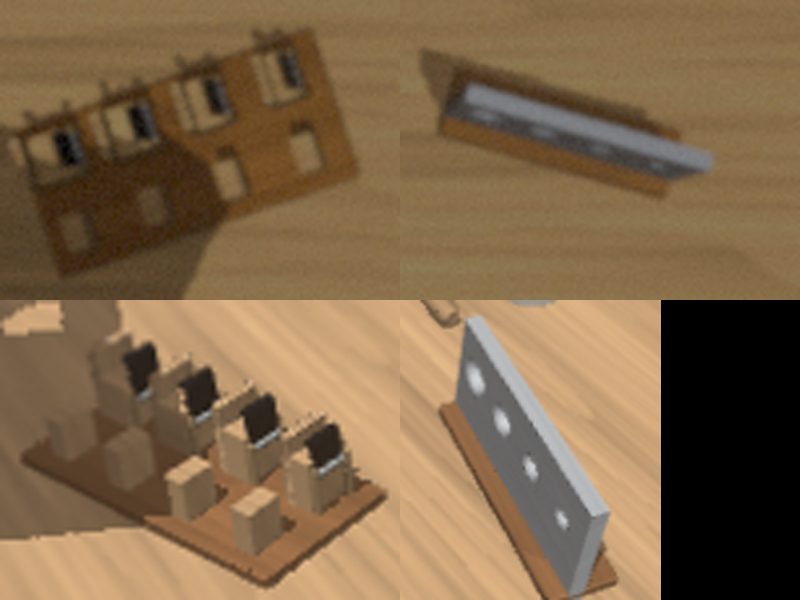

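The crops show the gauge holes in the front face, facing the robot, with the widest at the left (+y) end. They also show four forks with black jaws on the -y side and rests nearer the robot. Next I compute positions.

Run:
```python
from h import *
T=load("top0.npy");S=load("side0.npy");np.set_printoptions(precision=1,suppress=True)
a=lambda L:np.array([[320+(u-400)/3.3333,150+v/3.3333] for u,v in L])
b=lambda L:np.array([[295+(u-400)/2.609,220+(v-300)/2.609] for u,v in L])
c=lambda L:np.array([[95+u/3.3333,175+v/3.3333] for u,v in L])
d=lambda L:np.array([[130+u/4,125+(v-300)/4] for u,v in L])
hs=b([(475,379),(502,421),(530,468),(562,520)]);ht=a([(487,115),(545,131),(608,150),(658,166)])
print("holes side z70",plane(S,hs,70)); print("holes top z70",plane(T,ht,70))
for p,q in zip(hs,ht):print(*tri(S,p,T,q))
print("plate top front L,R, backR side",plane(S,b([(468,320),(590,512),(608,512)]),110))
print("plate top top: fL bL bR fR",plane(T,a([(462,100),(470,85),(712,155),(708,172)]),110))
print("base top",plane(T,c([(315,28),(357,172),(62,275),(15,135)]),10))
print("base side near corner,right corner,left",plane(S,d([(268,578),(386,487),(23,455)]),10))
rs=d([(72,417),(129,438),(190,471),(257,504)]);rt=c([(78,232),(153,205),(231,175),(306,147)])
print("rests side",plane(S,rs,45));print("rests top z40",plane(T,rt,45))
for p,q in zip(rs,rt):print(*tri(S,p,T,q))
for n,F in(("top",T),("side",S)):
    hsv=cv2.cvtColor(F["color"],cv2.COLOR_BGR2HSV)
    m=(hsv[...,2]<(100 if n=="side" else 95)).astype(np.uint8)
    N,_,st,ce=cv2.connectedComponentsWithStats(m)
    for i in range(1,N):
        if 20<st[i,4]<600: print(n,st[i],ce[i], plane(F,[ce[i]],25)[0])
print(T["color"][[153,153,140,251,185],[242,270,260,232,265]],S["color"][[187,210,220],[280,305,250]])
```

```text
holes side z70 [[ 610.2 -251.2   70. ]
 [ 598.7 -296.4   70. ]
 [ 585.5 -342.1   70. ]
 [ 572.7 -388.9   70. ]]
holes top z70 [[ 612.2 -248.2   70. ]
 [ 600.  -295.1   70. ]
 [ 585.3 -346.3   70. ]
 [ 573.  -387.1   70. ]]
[ 612.7 -248.9   66.4] 0.04199843873698936
[ 600.  -295.5   68.2] 0.34773631573716207
[ 584.  -344.5   73.9] 2.2550337385151784
[ 573.5 -387.9   68.1] 0.9069744280340024
plate top front L,R, backR side [[ 620.3 -225.   110. ]
 [ 567.9 -411.5  110. ]
 [ 577.8 -418.5  110. ]]
plate top top: fL bL bR fR [[ 618.9 -220.7  110. ]
 [ 630.8 -227.1  110. ]
 [ 578.6 -418.1  110. ]
 [ 565.2 -414.6  110. ]]
base top [[616.1 178.2  10. ]
 [496.4 140.   10. ]
 [407.  383.3  10. ]
 [522.3 427.8  10. ]]
base side near corner,right corner,left [[498.5 137.   10. ]
 [618.7 183.2  10. ]
 [407.4 379.1  10. ]]
rests side [[444.7 353.3  45. ]
 [469.8 301.6  45. ]
 [490.1 236.8  45. ]
 [512.5 173.6  45. ]]
rests top z40 [[443.1 361.7  45. ]
 [466.  301.2  45. ]
 [491.3 238.6  45. ]
 [514.9 178.3  45. ]]
[444.9 362.5  39.7] 4.019477900590614
[467.6 300.3  46.4] 3.5057611524723176
[491.1 2
[... 1133 characters left out ...]
.3 147.5] [550.2 363.4  25. ]
side [190 149  10  12  81] [194.6 154.1] [573.8 301.4  25. ]
side [276 149  20  22 314] [285.  160.8] [781.6 114.3  25. ]
side [206 156  10  11  72] [210.7 160.9] [597.6 240.   25. ]
side [197 174  29  22  44] [210.9 184.5] [543.4 137.2  25. ]
side [271 178  18  20 160] [277.4 186.6] [690.2  26.   25. ]
side [243 189  20  21 192] [251.6 199.3] [602.3  20.3  25. ]
side [177 209  19  23 187] [184.3 217.9] [423.6  54.2  25. ]
side [ 58 273  20  57 223] [ 71.4 301.2] [118.4 -45.3  25. ]
side [  0 316  23  39 122] [ 12.4 335.9] [ -4.3 -65.4  25. ]
[[ 23  45  72]
 [ 49  79 102]
 [ 75 109 139]
 [ 30  53  75]
 [ 58  90 110]] [[ 50  70 101]
 [ 93 126 157]
 [121 165 205]]
```

Run:
```python
from h import *
t=load("top0.npy")["color"];s=load("side0.npy")["color"]
def c(i,x,y,w,h,k): return cv2.resize(i[y:y+h,x:x+w],None,fx=k,fy=k,interpolation=cv2.INTER_CUBIC)
g=lambda i:np.clip(i.astype(float)*1.6,0,255).astype(np.uint8)
A=g(c(t,215,140,100,125,4)) #400x500
B=c(s,170,170,160,95,2.5) #400x237
B2=np.vstack([B,np.zeros((500-B.shape[0],400,3),np.uint8)])
B2[240:480]=c(s,235,175,100,60,4)
cv2.imwrite("pics/b.png",np.hstack([A,B2]))
```

```text
(no output)
```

View pics/b.png

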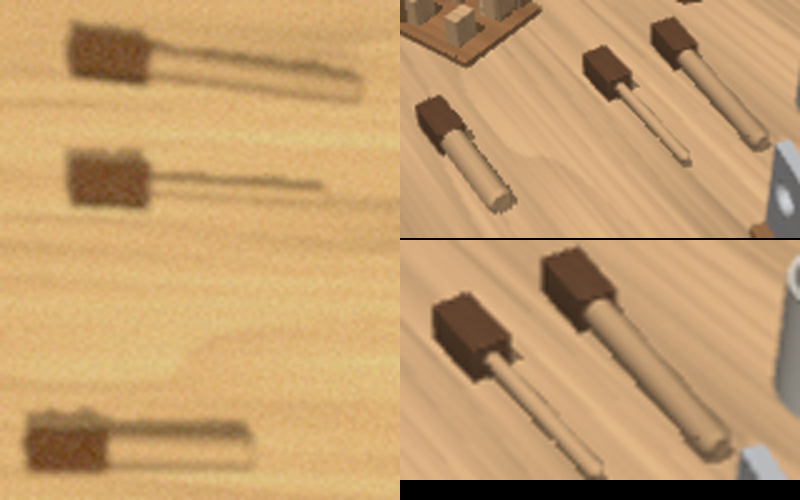

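Crops give (top frame, px = 215+u/4, 140+v/4): butt centres n1 (110,58), n2 (109,183), n3 (66,449), and tips (361,88), (322,192), (254,452). The shanks look about 17, 12 and 22 mm thick, which the gauge will settle. In the side view the butt tops are around (278,184), (252,196) and (184,215).

```bash
cat >> h.py <<'E'
from scipy.spatial.transform import Rotation as R
np.set_printoptions(precision=4,suppress=True)
def go(pos,yaw,s=None):
    """tool-frame shift (m) and turn from measured pose to TCP pos (mm), tool-down with given yaw"""
    s=s or sense(); A=R.from_euler("xyz",s["tcp_rot"]); B=R.from_euler("xyz",[np.pi,0,yaw])
    return A.inv().apply(np.array(pos)-s["eef_pos"])/1000, (A.inv()*B).as_rotvec()
E
python3 - <<'E'
from h import *
T=load("top0.npy");S=load("side0.npy")
a=lambda L:np.array([[215+u/4,140+v/4] for u,v in L])
bu=plane(T,a([(110,58),(109,183),(66,449)]),30);ti=plane(T,a([(361,88),(322,192),(254,452)]),18)
d=ti-bu; print(bu,ti,np.hypot(d[:,0],d[:,1]),np.arctan2(d[:,1],d[:,0]))
# side top-face centres -> heights by triangulation
q=[(170+672/2.5-160,170+35/2.5),(235+(472-400)/4,175+(313-240)/4),(170+(440-400)/2.5,170+116/2.5)]
q[0]=(235+(578-400)/4,175+(268-240)/4)
for p,s in zip(a([(110,58),(109,183),(66,449)]),q): print(s,*tri(T,p,S,s))
yaw=np.arctan2(d[0,1],d[0,0]); u=np.array([np.cos(yaw),np.sin(yaw)])
P=bu[0,:2]+12*u; print(P,yaw+np.pi,go([*P,200],yaw+np.pi),go([*P,76],yaw+np.pi))
E
```

```text
[[696.412   31.2347  30.    ]
 [609.3575  30.4816  30.    ]
 [427.5785  56.6841  30.    ]] [[ 680.0902 -144.0946   18.    ]
 [ 606.6204 -117.0866   18.    ]
 [ 426.9876  -71.4488   18.    ]] [176.0874 147.5936 128.1343] [-1.6636 -1.5893 -1.5754]
(279.5, 182.0) [697.3676  30.1123  34.7324] 4.122690223096449
(253.0, 193.25) [610.5571  29.4452  35.3742] 4.070404081588876
(186.0, 216.4) [428.3676  56.5108  25.795 ] 1.886298210134642
[695.2997  19.2864] 1.4779717075570242 (array([-0.6253, -0.3198,  0.1036]), array([-0.0011,  0.0008,  1.2378])) (array([-0.6253, -0.3196,  0.2276]), array([-0.0011,  0.0008,  1.2378]))
```

Call:
drive_tool:
  targets: [-0.3,-0.15,0.1,0,0,1.238,1,-0.3,-0.15,0.1,0,0,1.238,1,-0.3,-0.15,0.1,0,0,1.238,1,-0.3,-0.15,0.1,0,0,1.238,1,-0.3,-0.15,0.1,0,0,1.238,1,-0.625,-0.32,0.1,0,0,1.238,1,-0.625,-0.32,0.1,0,0,1.238,1,-0.625,-0.32,0.1,0,0,1.238,1,-0.625,-0.32,0.1,0,0,1.238,1,-0.625,-0.32,0.1,0,0,1.238,1,-0.625,-0.32,0.1,0,0,1.238,1,-0.625,-0.32,0.1,0,0,1.238,1]

```text
clock: 1.1
eef_pos: [564.8, 184.0, 220.6]
tcp_rot: [-3.141, 0.0, 1.477]
contact_force: [-0.1, -0.1, 0.4]
opening: 0.998
```

```bash
python3 -c "
from h import *
s=sense();print(s['clock'],s['eef_pos'],s['tcp_rot'],go([695,19,200],1.478),go([695,19,76],1.478))"
```

```text
1.1 [564.7862 183.9656 220.5839] [-3.1412  0.0001  1.477 ] (array([-0.152 ,  0.1451,  0.0205]), array([-0.0003,  0.0001, -0.001 ])) (array([-0.152 ,  0.1451,  0.1445]), array([-0.0003,  0.0001, -0.001 ]))
```

Call:
drive_tool:
  targets: [-0.145,0.14,0.02,0,0,0,1,-0.145,0.14,0.02,0,0,0,1,-0.145,0.14,0.02,0,0,0,1,-0.145,0.14,0.02,0,0,0,1,-0.145,0.14,0.02,0,0,0,1,-0.145,0.14,0.02,0,0,0,1,-0.145,0.14,0.02,0,0,0,1,-0.145,0.14,0.02,0,0,0,1]

```text
clock: 1.77
eef_pos: [689.3, 28.5, 200.3]
tcp_rot: [-3.14, -0.0, 1.477]
contact_force: [-0.3, 0.8, 0.2]
opening: 0.999
```

```bash
python3 -c "
from h import *
s=sense();print(s['clock'],s['eef_pos'],s['tcp_rot'],go([695,19,76],1.478))
for n in ('top','side'):
    F=grab_frame(n);cv2.imwrite('pics/%s1.png'%n,F['color'])
    print(n,proj(F,[s['eef_pos'],s['eef_pos']-[0,0,54],[695,19,22],[697,31,30]]))
c=cv2.imread('pics/top1.png');d=cv2.imread('pics/side1.png')
z=lambda i,x,y:cv2.resize(i[y:y+100,x:x+100],None,fx=4,fy=4,interpolation=2)
cv2.imwrite('pics/c.png',np.hstack([z(c,200,110),z(d,230,120)]))"
```

```text
1.7667 [689.2691  28.5386 200.2599] [-3.1399 -0.0001  1.477 ] (array([-0.009 ,  0.0068,  0.1242]), array([-0.0016, -0.0001, -0.001 ]))
top [[242.4738 144.9123]
 [242.8059 149.1257]
 [246.9312 155.5759]
 [242.5883 154.2919]]
side [[277.9973 130.3717]
 [277.5487 148.8627]
 [280.3291 188.149 ]
 [278.4152 183.3621]]
```

View pics/c.png

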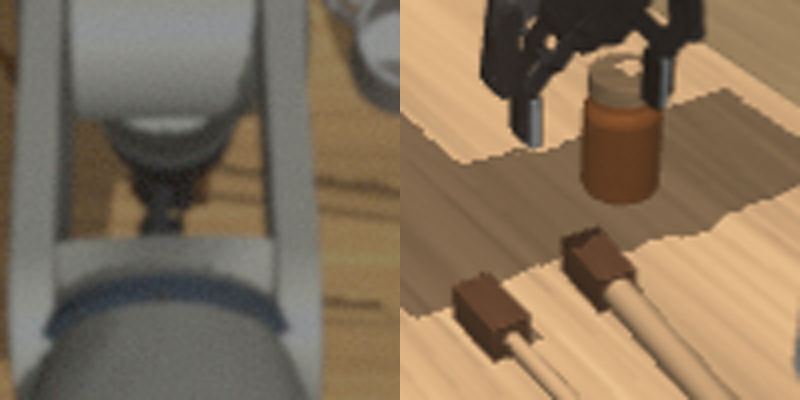

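Call:
drive_tool:
  targets: [-0.009,0.007,0.06,0,0,0,1,-0.009,0.007,0.1,0,0,0,1,-0.009,0.007,0.124,0,0,0,1,-0.009,0.007,0.124,0,0,0,1,-0.009,0.007,0.124,0,0,0,0.2,-0.009,0.007,0.124,0,0,0,0.2,-0.009,0.007,0.124,0,0,0,0,-0.009,0.007,0.124,0,0,0,0,-0.009,0.007,0.124,0,0,0,0,-0.009,0.007,0.124,0,0,0,0,-0.009,0.007,0.124,0,0,0,0,-0.009,0.007,0.124,0,0,0,0]
  force: 60

```text
clock: 2.87
eef_pos: [697.7, 19.1, 80.1]
tcp_rot: [3.137, -0.001, 1.478]
contact_force: [-0.8, 0.0, 9.5]
opening: 0.342
```

```bash
python3 -c "
from h import *
s=sense();print(s)
u=np.array([.9635,-.2677,0]);h22=np.array([599.4,-295.8,70]);
print(go(h22-u*(165.5+25)+[0,0,61+60],2.87))"
```

```text
{'clock': 2.8667, 'qpos': array([0.0251, 0.7086, 1.5982, 0.0003, 0.8304, 0.118 ]), 'qvel': array([ 0.0016,  0.001 , -0.0007,  0.0006,  0.0008, -0.0001]), 'joint_efforts': array([ -0.6741, -69.2529, -23.733 ,  -0.2184,  -0.398 ,   0.0089]), 'eef_pos': array([697.6961,  19.1067,  80.0557]), 'tcp_rot': array([ 3.1372, -0.0007,  1.4777]), 'contact_force': array([-0.7763,  0.0246,  9.5339]), 'wrist_torque': array([0.1419, 0.2385, 0.0239]), 'opening': 0.34246774565271126}
(array([-0.2889, -0.2556, -0.1123]), array([ 0.0041,  0.0024, -1.3923]))
```

Call:
drive_tool:
  targets: [0,0,-0.04,0,0,0,0,0,0,-0.08,0,0,0,0,0,0,-0.12,0,0,0,0,0,-0.04,-0.12,0,0,0,0,0,-0.08,-0.12,0,0,0,0,0,-0.12,-0.12,0,0,-0.1,0,-0.03,-0.16,-0.12,0,0,-0.22,0,-0.06,-0.19,-0.12,0,0,-0.34,0,-0.09,-0.22,-0.12,0,0,-0.46,0,-0.12,-0.24,-0.12,0,0,-0.58,0,-0.15,-0.256,-0.12,0,0,-0.7,0,-0.15,-0.256,-0.12,0,0,-0.7,0]

```text
clock: 3.87
eef_pos: [423.7, -109.2, 197.8]
tcp_rot: [-3.14, 0.0, 2.185]
contact_force: [0.5, 0.8, -2.4]
opening: 0.342
```

Call:
drive_tool:
  targets: [0,0,0,0,0,0,0,0,0,0,0,0,0,0]

```text
clock: 4.03
eef_pos: [427.7, -107.0, 197.9]
tcp_rot: [3.14, 0.002, 2.175]
contact_force: [0.7, -0.0, -1.8]
opening: 0.337
```

```bash
python3 -c "
from h import *
s=sense();print(s)
u=np.array([.9635,-.2677,0]);h22=np.array([599.4,-295.8,70]);
print(go(h22-u*(165.5+25)+[0,0,65],2.87))"
```

```text
{'clock': 4.0333, 'qpos': array([-0.2487,  0.2132,  2.1122,  0.0003,  0.814 , -0.8529]), 'qvel': array([ 0.0276,  0.0191, -0.013 ,  0.0016, -0.0017,  0.0092]), 'joint_efforts': array([ -1.219 , -42.7482, -25.1468,  -0.0919,   0.1089,  -0.2767]), 'eef_pos': array([ 427.695 , -106.9875,  197.9351]), 'tcp_rot': array([3.1399, 0.0016, 2.1748]), 'contact_force': array([ 0.6708, -0.0416, -1.7544]), 'wrist_torque': array([ 0.0106, -0.0393,  0.015 ]), 'opening': 0.3373107550778433}
(array([-0.1066, -0.0881,  0.063 ]), array([ 0.0011,  0.0021, -0.6952]))
```

Call:
drive_tool:
  targets: [-0.03,-0.03,0.0,0,0,-0.12,0,-0.06,-0.05,0.02,0,0,-0.24,0,-0.09,-0.07,0.04,0,0,-0.36,0,-0.107,-0.088,0.063,0,0,-0.48,0,-0.107,-0.088,0.063,0,0,-0.6,0,-0.107,-0.088,0.063,0,0,-0.695,0,-0.107,-0.088,0.063,0,0,-0.695,0,-0.107,-0.088,0.063,0,0,-0.695,0,-0.107,-0.088,0.063,0,0,-0.695,0,-0.107,-0.088,0.063,0,0,-0.695,0]

```text
clock: 4.87
eef_pos: [416.7, -244.3, 134.4]
tcp_rot: [-3.141, 0.001, 2.871]
contact_force: [-0.6, 0.6, -1.1]
opening: 0.334
```

```bash
python3 -c "
from h import *
s=sense();print(s)
u=np.array([.9635,-.2677,0]);h22=np.array([599.4,-295.8,70]);
print(go(h22-u*(165.5+25)+[0,0,65],2.87))
G={}
for n in ('top','side'):
    F=grab_frame(n);np.save(n+'2.npy',F,allow_pickle=True)
    e=s['eef_pos']-[0,0,65]
    print(n,proj(F,[e,e+165.5*u,h22]))
c=load('top2.npy')['color'];d=load('side2.npy')['color']
z=lambda i,x,y:cv2.resize(i[y:y+120,x:x+100],None,fx=4,fy=4,interpolation=2)
cv2.imwrite('pics/d.png',np.hstack([z(c,300,160),z(d,275,195)]))"
```

```text
{'clock': 4.8667, 'qpos': array([-0.5333,  0.3804,  2.0658,  0.0001,  0.6944, -1.8335]), 'qvel': array([-0.0028, -0.0025,  0.001 , -0.0005,  0.    , -0.0169]), 'joint_efforts': array([ -0.0806, -50.3756, -22.1606,  -0.0011,  -0.0057,   0.0563]), 'eef_pos': array([ 416.6742, -244.2597,  134.3852]), 'tcp_rot': array([-3.1414,  0.001 ,  2.871 ]), 'contact_force': array([-0.5808,  0.5854, -1.1136]), 'wrist_torque': array([ 0.0336, -0.0142, -0.0216]), 'opening': 0.3344335073392293}
(array([ 0.0006, -0.0007, -0.0006]), array([-0.0002,  0.001 ,  0.001 ]))
top [[344.9361 258.0685]
 [361.1116 198.1534]
 [363.7463 189.5225]]
side [[244.4112 290.2511]
 [323.0698 268.972 ]
 [334.1611 266.0334]]
```

View pics/d.png

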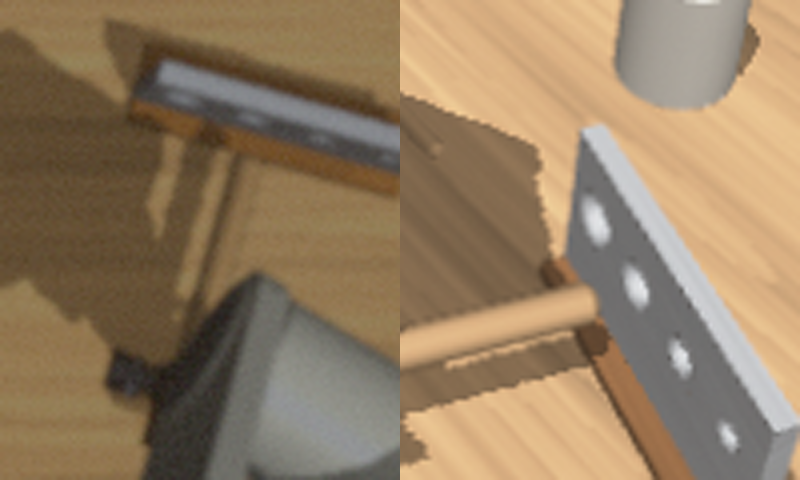

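The needle is held level, with its tip at side pixel (323,270.5) against a predicted (323,269). It is lined up with hole 22, so I push in steps.

Call:
drive_tool:
  targets: [-0.01,0,-0.001,0,0,0,0,-0.02,0,-0.001,0,0,0,0,-0.025,0,-0.001,0,0,0,0,-0.03,0,-0.001,0,0,0,0,-0.035,0,-0.001,0,0,0,0,-0.035,0,-0.001,0,0,0,0]

```text
clock: 5.47
eef_pos: [450.7, -254.2, 134.8]
tcp_rot: [3.141, 0.0, 2.873]
contact_force: [1.7, 2.4, -2.3]
opening: 0.334
```

```bash
python3 -c "
from h import *
s=sense();print(s['eef_pos'],s['tcp_rot'],s['contact_force'],s['wrist_torque'])"
```

```text
[ 450.7373 -254.1609  134.8456] [3.1415 0.0005 2.8734] [ 1.6599  2.3515 -2.3274] [ 0.3619 -0.2822  0.465 ]
```

Call:
drive_tool:
  targets: [-0.008,0.001,0,0,0,0,0,-0.016,0.002,0,0,0,0,0,-0.024,0.002,0,0,0,0,0,-0.03,0.002,0,0,0,0,0,-0.03,0.002,0,0,0,0,0,-0.03,0.002,0,0,0,0,0]

```text
clock: 5.97
eef_pos: [479.5, -260.2, 134.9]
tcp_rot: [-3.141, 0.0, 2.873]
contact_force: [0.6, -0.8, -1.5]
opening: 0.338
```

```bash
python3 -c "
from h import *
s=sense();print(s['eef_pos'],s['tcp_rot'],s['contact_force'],s['wrist_torque'])
u=np.array([.9635,-.2677,0]);v=np.array([.2677,.9635,0])
print((s['eef_pos']-[599.4,-295.8,135])@np.c_[u,v])"
```

```text
[ 479.4993 -260.2329  134.8831] [-3.1415  0.0001  2.8729] [ 0.628  -0.8055 -1.538 ] [ 0.0036 -0.004  -0.0279]
[-125.0457    2.1715]
```

Call:
drive_tool:
  targets: [0.03,0,0,0,0,0,0,0.055,0,0,0,0,0,0,0.055,0,0,0,0,0,0,0.055,-0.025,0,0,0,0,0,0.055,-0.048,0,0,0,0,0,0.055,-0.048,0,0,0,0,0,0.055,-0.048,0,0,0,0,0,0.045,-0.048,0,0,0,0,0,0.038,-0.048,0,0,0,0,0,0.032,-0.048,0,0,0,0,0,0.03,-0.048,0,0,0,0,0,0.03,-0.048,0,0,0,0,0]

```text
clock: 6.97
eef_pos: [432.8, -295.3, 132.8]
tcp_rot: [3.138, -0.014, 2.874]
contact_force: [-21.9, 2.6, 2.9]
opening: 0.334
```

```bash
cat >> h.py <<'E'
U=np.array([.9635,-.2677,0]);V=np.array([.2677,.9635,0])
def gs():
    s=sense();e=s["eef_pos"]-np.array([592.2,-319.2,0])
    print(s["clock"],"gauge frame",e@U,e@V,e[2],"yaw",s["tcp_rot"],"F",s["contact_force"]@U,s["contact_force"]@V,s["contact_force"][2],"open",s["opening"])
E
python3 -c "
from h import *
gs()"
```

```text
6.9667 gauge frame -159.96546782918873 -19.65925191650938 132.81470528432402 yaw [ 3.1384 -0.0142  2.8736] F -21.82959868530512 -3.3607952367647083 2.8775934647316848 open 0.33385634842114853
```

Call:
drive_tool:
  targets: [0.02,0,0,0,0,0,0,0.02,0,0,0,0,0,0,0.02,0,0,0,0,0,0,0.02,0,0,0,0,0,0]

```text
clock: 7.3
eef_pos: [419.5, -293.2, 135.2]
tcp_rot: [-3.141, 0.001, 2.873]
contact_force: [0.5, 0.4, -1.3]
opening: 0.338
```

```bash
python3 -c "
from h import *
gs()
F=grab_frame('side');d=F['color'];np.save('side3.npy',F,allow_pickle=True)
cv2.imwrite('pics/e.png',cv2.resize(d[210:310,240:380],None,fx=5,fy=5,interpolation=2))"
```

```text
7.3 gauge frame -173.3340008405993 -21.15471015454727 135.23498074182007 yaw [-3.1412  0.0014  2.8734] F 0.3598253630659266 0.5386937837606697 -1.2810584874715285 open 0.338065047476285
```

View pics/e.png

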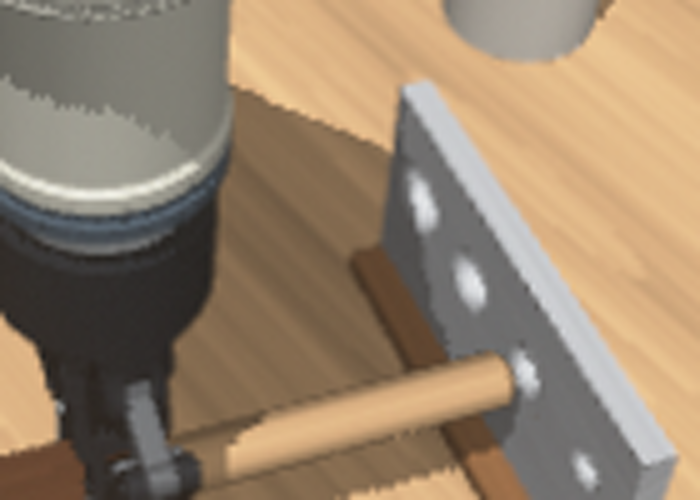

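Side view: the tip sits right in front of hole 17, and the shank is about 10.4 px, or 21 mm. It passed hole 22 freely and was stopped at hole 17 with 22 N, so needle 1 is 22 mm. It goes to fork 22.

```bash
cat >> h.py <<'E'
YR=.367; RX=np.array([np.cos(YR),np.sin(YR),0]);RY=np.array([-np.sin(YR),np.cos(YR),0]);RO=np.array([540,292.4,0.])
def rs():
    s=sense();e=s["eef_pos"]-RO;f=s["contact_force"]
    print(s["clock"],"rack frame",e@RX,e@RY,e[2],"rot",s["tcp_rot"],"F",f@RX,f@RY,f[2],"open",s["opening"])
E
python3 - <<'E'
from h import *
T=load("top0.npy");S=load("side0.npy")
jt=[[95+u/3.3333,175+v/3.3333] for u,v in [(68,148),(143,122),(218,97),(290,70)]]
js=[(179.3,147.5),(194.6,154.1),(210.7,160.9)]
for p in jt: print("top z72", (plane(T,[p],72)[0]-RO)@np.c_[RX,RY])
for p,q in zip(jt,js): P,e=tri(T,p,S,q);print((P-RO)@np.c_[RX,RY],P[2],e)
for p in [(78,232),(153,205),(231,175),(306,147)]: print("rest",(plane(T,[[95+p[0]/3.3333,175+p[1]/3.3333]],45)[0]-RO)@np.c_[RX,RY])
P=RO-53*RX+33*RY+[0,0,170];print(P,go(P,YR+np.pi))
E
```

```text
top z72 [-2.1481 78.7078]
top z72 [-3.2292 15.3596]
top z72 [ -5.0424 -47.5741]
top z72 [  -4.4999 -108.7188]
[18.7806 75.3079] 27.614878085227588 41.06693582794589
[17.8241  9.1062] 27.504505843711513 42.302365798189285
[ 16.0739 -57.1191] 28.551039033247037 44.0810455446656
rest [-65.5948  99.4547]
rest [-65.9102  34.8013]
rest [-64.7838 -32.7687]
rest [-64.3537 -97.4502]
[478.6884 304.1852 170.    ] (array([ 0.1013,  0.5918, -0.0352]), array([-0.0009,  0.0013, -0.6352]))
```

Call:
drive_tool:
  targets: [0.007,0.039,-0.012,0,0,-0.05,0,0.014,0.078,-0.024,0,0,-0.1,0,0.02,0.117,-0.035,0,0,-0.15,0,0.027,0.156,-0.035,0,0,-0.21,0,0.034,0.195,-0.035,0,0,-0.27,0,0.041,0.234,-0.035,0,0,-0.33,0,0.047,0.273,-0.035,0,0,-0.39,0,0.054,0.312,-0.035,0,0,-0.45,0,0.061,0.351,-0.035,0,0,-0.51,0,0.068,0.39,-0.035,0,0,-0.56,0,0.074,0.429,-0.035,0,0,-0.6,0,0.081,0.468,-0.035,0,0,-0.635,0]

```text
clock: 8.35
eef_pos: [465.1, 182.5, 170.4]
tcp_rot: [3.142, 0.002, -2.773]
contact_force: [0.3, -0.1, -0.9]
opening: 0.336
```

Call:
drive_tool:
  targets: [-0.019,0.037,0,0,0,0,0,-0.038,0.074,0,0,0,0,0,-0.052,0.1,0,0,0,0,0,-0.057,0.112,0,0,0,0,0,-0.057,0.112,0,0,0,0,0,-0.057,0.112,0,0,0,0,0,-0.057,0.112,0,0,0,0,0,-0.057,0.112,0,0,0,0,0]

```text
clock: 9.02
eef_pos: [477.4, 303.2, 169.8]
tcp_rot: [-3.141, -0.001, -2.777]
contact_force: [-0.4, -0.1, -2.1]
opening: 0.336
```

```bash
python3 -c "
from h import *
rs(); s=sense()
for n in ('top','side'):
    F=grab_frame(n);np.save(n+'4.npy',F,allow_pickle=True)
    e=s['eef_pos']-[0,0,65]
    print(n,proj(F,[e,e+165.5*RX,RO+33*RY+[0,0,60]]))
c=load('top4.npy')['color'];d=load('side4.npy')['color']
z=lambda i,x,y:cv2.resize(i[y:y+100,x:x+100],None,fx=4,fy=4,interpolation=2)
cv2.imwrite('pics/f.png',np.hstack([z(c,100,150),z(d,130,95)]))"
```

```text
9.0167 rack frame -54.56246689199213 32.57974818095844 169.83675801661568 rot [-3.1412 -0.0008 -2.7765] F -0.4041724949613973 0.04918208662777141 -2.0597939708656057 open 0.33583298024282676
top [[135.1219 231.8029]
 [114.9509 172.0939]
 [132.3584 213.0035]]
side [[161.1472 141.1742]
 [199.8963 118.0941]
 [176.6325 145.9001]]
```

View pics/f.png

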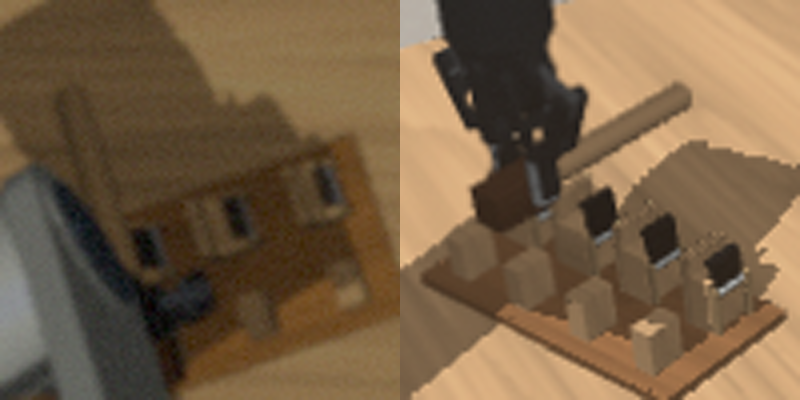

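Tip at side pixel (200.5,119) and top pixel (117.5,172.5), both within about 2 px of prediction; jaw 22 is just to its right. I lower it now.

Call:
drive_tool:
  targets: [0,0,0.015,0,0,0,0,0,0,0.025,0,0,0,0,0,0,0.03,0,0,0,0,0,0,0.033,0,0,0,0,0,0,0.036,0,0,0,0,0,0,0.036,0,0,0,0]

```text
clock: 9.62
eef_pos: [477.7, 304.7, 134.0]
tcp_rot: [3.141, 0.0, -2.776]
contact_force: [-1.6, 2.6, 3.0]
opening: 0.342
```

```bash
python3 -c "
from h import *
rs()"
```

```text
9.6167 rack frame -53.788226138986644 33.81917036447209 133.97706714094818 rot [ 3.1411  0.0004 -2.7759] F -0.5740933910538188 3.0495936950966627 3.0250304331462288 open 0.3415047064549628
```

Call:
drive_tool:
  targets: [0,0,0.003,0,0,0,0,0,0,0.006,0,0,0,0,0,0,0.008,0,0,0,0,0,0,0.008,0,0,0,0]

```text
clock: 9.95
eef_pos: [478.2, 304.8, 126.9]
tcp_rot: [3.141, 0.001, -2.775]
contact_force: [-2.1, 0.6, 13.7]
opening: 0.337
```

```bash
python3 -c "
from h import *
rs();print(sense()['wrist_torque'])"
```

```text
9.95 rack frame -53.24916175068786 33.80546831225462 126.86528921146756 rot [ 3.1414  0.001  -2.7755] F -1.772983886858264 1.3270728403281808 13.741195961552787 open 0.3365242944773054
[-0.0688  0.6679  0.1289]
```

Call:
drive_tool:
  targets: [0,0,-0.001,0,0,0,0.6,0,0,-0.001,0,0,0,0.6,0,0,-0.001,0,0,0,0.6,0,0,-0.02,0,0,0,0.6,0,0,-0.05,0,0,0,0.6,0,0,-0.08,0,0,0,0.6,0,0,-0.08,0,0,0,0.6,0,0,-0.08,0,0,0,0.6]

```text
clock: 10.62
eef_pos: [478.3, 304.9, 207.3]
tcp_rot: [3.141, 0.003, -2.776]
contact_force: [-0.0, 0.0, -0.4]
opening: 0.599
```

```bash
python3 -c "
from h import *
rs(); s=sense()
for n in ('top','side'):
    F=grab_frame(n);np.save(n+'5.npy',F,allow_pickle=True)
    B=RO-65*RX+33*RY
    print(n,proj(F,[B+[0,0,60],B+177.5*RX+[0,0,60],B+[0,0,75]]))
c=load('top5.npy')['color'];d=load('side5.npy')['color']
z=lambda i,x,y:cv2.resize(i[y:y+100,x:x+100],None,fx=4,fy=4,interpolation=2)
cv2.imwrite('pics/g.png',np.hstack([z(c,210,160),z(d,130,95)]))
print(go([609+0,18,200],1.552),go([609,18,84],1.552))"
```

```text
10.6167 rack frame -53.09246674926286 33.804669129177164 207.2617467641597 rot [ 3.1411  0.003  -2.7755] F -0.007572565544586163 0.016798704433297743 -0.4391443889854463 open 0.5991178674332871
top [[140.1724 235.8868]
 [119.1671 173.9593]
 [138.8981 235.8188]]
side [[160.91   155.7994]
 [201.5228 130.3048]
 [160.0723 151.4974]]
(array([-0.0208, -0.3144,  0.0051]), array([-0.0014, -0.0005,  1.9556])) (array([-0.0209, -0.3144,  0.1211]), array([-0.0014, -0.0005,  1.9556]))
```

View pics/g.png

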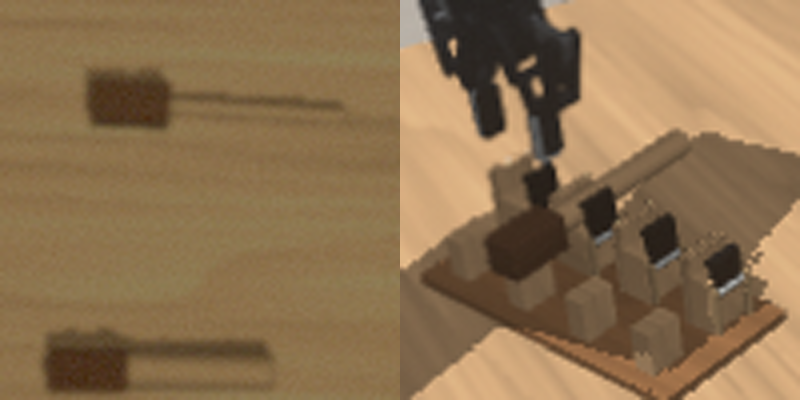

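Needle 1 lies level in fork 22, tip at side pixel (202.5,131) against a predicted (201.5,130) for seated, and its jaw is closed like the others. Needles 2 and 3 have not moved in the top view, so needle 2 is next.

Call:
drive_tool:
  targets: [0,-0.03,0,0,0,0.12,1,0,-0.06,0,0,0,0.24,1,-0.01,-0.09,0,0,0,0.36,1,-0.01,-0.12,0,0,0,0.48,1,-0.02,-0.15,0,0,0,0.6,1,-0.02,-0.18,0,0,0,0.72,1,-0.02,-0.21,0,0,0,0.84,1,-0.021,-0.24,0,0,0,0.96,1,-0.021,-0.27,0,0,0,1.08,1,-0.021,-0.3,0,0,0,1.2,1,-0.021,-0.314,0,0,0,1.32,1,-0.021,-0.314,0,0,0,1.44,1]

```text
clock: 11.72
eef_pos: [609.8, 15.8, 204.0]
tcp_rot: [-3.139, -0.0, 2.059]
contact_force: [-0.7, -0.5, 0.5]
opening: 0.999
```

Call:
drive_tool:
  targets: [0,0,0,0,0,0.12,1,0,0,0,0,0,0.24,1,0,0,0.0,0,0,0.36,1,0,0,0.0,0,0,0.48,1,0,0,0,0,0,0.516,1,0,0,0,0,0,0.516,1,0,0,0,0,0,0.516,1]

```text
clock: 12.3
eef_pos: [608.9, 18.9, 204.5]
tcp_rot: [-3.139, 0.0, 1.554]
contact_force: [-1.1, -0.5, 0.3]
opening: 1.0
```

```bash
python3 -c "
from h import *
s=sense();print(s['clock'],s['eef_pos'],s['tcp_rot'],s['qpos'],go([610,18,83],1.552))"
```

```text
12.3 [608.8765  18.8801 204.4861] [-3.1392  0.0001  1.5535] [ 0.0286  0.4376  1.7509 -0.      0.9555  0.0459] (array([-0.0008,  0.0014,  0.1215]), array([-0.0024,  0.0001,  0.0015]))
```

Call:
drive_tool:
  targets: [0,0.001,0.04,0,0,0,1,0,0.001,0.08,0,0,0,1,0,0.001,0.11,0,0,0,1,0,0.001,0.1215,0,0,0,1,0,0.001,0.1215,0,0,0,0.2,0,0.001,0.1215,0,0,0,0.0,0,0.001,0.1215,0,0,0,0,0,0.001,0.1215,0,0,0,0,0,0.001,0.1215,0,0,0,0,0,0.001,0.1215,0,0,0,0,0,0.001,0.1215,0,0,0,0]
  force: 60

```text
clock: 13.22
eef_pos: [611.8, 18.9, 86.6]
tcp_rot: [3.138, -0.0, 1.552]
contact_force: [0.1, -0.2, 6.9]
opening: 0.333
```

```bash
python3 -c "
from h import *
s=sense();print(s['clock'],s['eef_pos'],s['tcp_rot'],s['contact_force'],s['opening'])
G=np.array([592.2,-319.2,0]);P=G-21.5*V-U*(140.5+20)+[0,0,135-80+s['eef_pos'][2]]
print(P,go(P,2.872))"
```

```text
13.2167 [611.756   18.93    86.6109] [ 3.1384 -0.0001  1.552 ] [ 0.0503 -0.1501  6.9177] 0.3334485595800941
[ 431.8027 -296.9494  141.6109] (array([-0.3192, -0.1738, -0.0556]), array([ 0.0028,  0.002 , -1.32  ]))
```

Call:
drive_tool:
  targets: [0,0,-0.03,0,0,0,0,-0.02,-0.03,-0.056,0,0,0,0,-0.04,-0.065,-0.056,0,0,0,0,-0.06,-0.1,-0.056,0,0,-0.1,0,-0.08,-0.135,-0.056,0,0,-0.2,0,-0.1,-0.165,-0.056,0,0,-0.3,0,-0.13,-0.174,-0.056,0,0,-0.42,0,-0.16,-0.174,-0.056,0,0,-0.54,0,-0.19,-0.174,-0.056,0,0,-0.66,0,-0.22,-0.174,-0.056,0,0,-0.78,0,-0.25,-0.174,-0.056,0,0,-0.9,0,-0.28,-0.174,-0.056,0,0,-1.02,0]

```text
clock: 14.22
eef_pos: [431.4, -259.6, 141.6]
tcp_rot: [3.142, 0.002, 2.578]
contact_force: [0.6, 0.7, -2.2]
opening: 0.334
```

Call:
drive_tool:
  targets: [0,0,0,0,0,-0.12,0,0,0,0,0,0,-0.24,0,0,0,0,0,0,-0.3,0,0,0,0,0,0,-0.3,0,0,0,0,0,0,-0.3,0,0,0,0,0,0,-0.3,0]

```text
clock: 14.72
eef_pos: [431.5, -257.7, 141.0]
tcp_rot: [-3.141, 0.001, 2.87]
contact_force: [0.2, -0.3, -2.4]
opening: 0.333
```

```bash
python3 -c "
from h import *
gs(); s=sense();P=np.array([592.2,-319.2,0])-21.5*V-U*(140.5+20)+[0,0,141.6];print(go(P,2.872))"
```

```text
14.7167 gauge frame -171.3274575907339 16.21184757330422 140.95825840637946 yaw [-3.1414  0.0008  2.8697] F 0.2354106859069163 -0.27804010703739557 -2.386575426811022 open 0.3328118155490692
(array([-0.0109, -0.0377, -0.0006]), array([-0.0002,  0.0008, -0.0023]))
```

Call:
drive_tool:
  targets: [-0.005,-0.02,-0.0006,0,0,-0.002,0,-0.011,-0.038,-0.0006,0,0,-0.002,0,-0.011,-0.038,-0.0006,0,0,-0.002,0,-0.011,-0.038,-0.0006,0,0,-0.002,0,-0.02,-0.038,-0.0006,0,0,-0.002,0,-0.028,-0.038,-0.0006,0,0,-0.002,0,-0.034,-0.038,-0.0006,0,0,-0.002,0,-0.04,-0.038,-0.0006,0,0,-0.002,0,-0.04,-0.038,-0.0006,0,0,-0.002,0]

```text
clock: 15.47
eef_pos: [461.4, -305.2, 141.2]
tcp_rot: [-3.141, 0.001, 2.875]
contact_force: [-1.1, 0.3, -1.7]
opening: 0.334
```

```bash
python3 -c "
from h import *
gs()"
```

```text
15.4667 gauge frame -129.7934216443075 -21.511513993285323 141.18076057840324 yaw [-3.1412  0.0013  2.8745] F -1.119032735855776 0.04282655572259002 -1.6966354428161976 open 0.3344601768824754
```

Call:
drive_tool:
  targets: [-0.014,0,0,0,0,0,0,-0.028,0,0,0,0,0,0,-0.028,0,0,0,0,0,0,-0.028,0,0,0,0,0,0]

```text
clock: 15.8
eef_pos: [486.9, -312.2, 140.8]
tcp_rot: [3.142, -0.0, 2.874]
contact_force: [-0.6, 0.3, -1.3]
opening: 0.333
```

Call:
drive_tool:
  targets: [0.028,0,0,0,0,0,0,0.053,0,0,0,0,0,0,0.053,0,0,0,0,0,0,0.053,-0.025,0,0,0,0,0,0.053,-0.048,0,0,0,0,0,0.053,-0.048,0,0,0,0,0,0.053,-0.048,0,0,0,0,0,0.045,-0.048,0,0,0,0,0,0.038,-0.048,0,0,0,0,0,0.032,-0.048,0,0,0,0,0,0.028,-0.048,0,0,0,0,0,0.028,-0.048,0,0,0,0,0]

```text
clock: 16.8
eef_pos: [448.5, -351.7, 141.2]
tcp_rot: [-3.141, 0.001, 2.874]
contact_force: [-0.2, -4.8, -1.0]
opening: 0.333
```

```bash
python3 -c "
from h import *
gs()"
```

```text
16.8 gauge frame -129.78001271625536 -69.80751347225646 141.15819062302967 yaw [-3.1406  0.0014  2.874 ] F 1.0840956590733202 -4.68325545364486 -0.9863676474074851 open 0.33308576726777595
```

Call:
drive_tool:
  targets: [-0.007,-0.001,0,0,0,0,0,-0.014,-0.0015,0,0,0,0,0,-0.021,-0.0015,0,0,0,0,0,-0.029,-0.0015,0,0,0,0,0,-0.029,-0.0015,0,0,0,0,0,-0.029,-0.0015,0,0,0,0,0]

```text
clock: 17.3
eef_pos: [475.2, -360.3, 140.9]
tcp_rot: [3.142, 0.0, 2.875]
contact_force: [0.1, -0.2, -1.4]
opening: 0.333
```

```bash
python3 -c "
from h import *
gs()
d=grab_frame('side')['color']
cv2.imwrite('pics/i.png',cv2.resize(d[210:330,250:390],None,fx=4,fy=4,interpolation=2))"
```

```text
17.3 gauge frame -101.69477245900832 -70.94928285171073 140.935528973225 yaw [3.1415 0.0001 2.8745] F 0.149988079610862 -0.13583174873372253 -1.4147467163525103 open 0.33346723586026095
```

View pics/i.png

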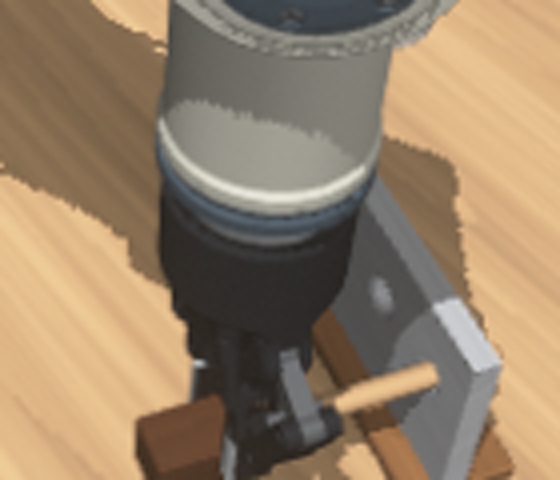

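Needle 2 is through hole 12 (side view (428,376) in the crop, no contact force), so it is 12 mm. I withdraw it and carry it to fork 12.

Call:
drive_tool:
  targets: [0.02,0,0,0,0,0,0,0.04,0,0,0,0,0,0,0.055,0,0,0,0,0,0,0.055,0,0,0,0,0,0,0.055,0,0,0,0,0,0,0.055,0,0,0,0,0,0]

```text
clock: 17.85
eef_pos: [422.2, -346.3, 141.4]
tcp_rot: [-3.141, 0.001, 2.874]
contact_force: [0.0, -0.6, -1.7]
opening: 0.336
```

```bash
python3 -c "
from h import *
gs(); P=RO-53*RX-98.5*RY+[0,0,178];print(P,go(P,YR+np.pi))"
```

```text
17.85 gauge frame -156.4886080287114 -71.63765009225213 141.4020899392063 yaw [-3.1411  0.0013  2.8735] F 0.16945255929964553 -0.5403262257213434 -1.6672134580567046 open 0.33584495164394124
[525.8728 181.442  178.    ] (array([ 0.0398,  0.5364, -0.0369]), array([-0.0009,  0.0011, -0.6351]))
```

Call:
drive_tool:
  targets: [0.02,0.03,-0.01,0,0,-0.04,0,0.03,0.068,-0.02,0,0,-0.08,0,0.04,0.106,-0.037,0,0,-0.12,0,0.04,0.144,-0.037,0,0,-0.18,0,0.04,0.182,-0.037,0,0,-0.24,0,0.04,0.22,-0.037,0,0,-0.3,0,0.04,0.258,-0.037,0,0,-0.36,0,0.04,0.298,-0.037,0,0,-0.42,0,0.04,0.338,-0.037,0,0,-0.48,0,0.04,0.378,-0.037,0,0,-0.54,0,0.04,0.416,-0.037,0,0,-0.6,0,0.04,0.45,-0.037,0,0,-0.635,0]

```text
clock: 18.85
eef_pos: [503.4, 101.7, 178.4]
tcp_rot: [-3.141, 0.002, -2.77]
contact_force: [0.2, -0.9, -1.5]
opening: 0.333
```

Call:
drive_tool:
  targets: [-0.02,0.03,0,0,0,0,0,-0.04,0.055,0,0,0,0,0,-0.051,0.07,0,0,0,0,0,-0.051,0.07,0,0,0,0,0,-0.051,0.07,0,0,0,0,0,-0.051,0.07,0,0,0,0,0]

```text
clock: 19.35
eef_pos: [524.5, 182.2, 177.8]
tcp_rot: [-3.141, -0.001, -2.774]
contact_force: [-0.7, -1.1, -1.7]
opening: 0.331
```

```bash
python3 -c "
from h import *
rs(); s=sense()
for n in ('top','side'):
    F=grab_frame(n);np.save(n+'6.npy',F,allow_pickle=True)
    e=s['eef_pos']-[0,0,71.6]
    print(n,proj(F,[e,e+140.5*RX,RO-99*RY+[0,0,60]]))
c=load('top6.npy')['color'];d=load('side6.npy')['color']
z=lambda i,x,y:cv2.resize(i[y:y+100,x:x+100],None,fx=4,fy=4,interpolation=2)
cv2.imwrite('pics/j.png',np.hstack([z(c,130,150),z(d,160,110)]))"
```

```text
19.35 rack frame -54.008219000860066 -97.25480518182924 177.8401276145249 rot [-3.1414 -0.0005 -2.7738] F -1.0758303444580237 -0.8102435033898674 -1.7057555036220138 open 0.3308771111548742
top [[182.3197 214.2606]
 [164.5526 163.6573]
 [178.6576 196.0928]]
side [[194.3267 154.7691]
 [227.0668 132.7792]
 [209.4342 159.7905]]
```

View pics/j.png

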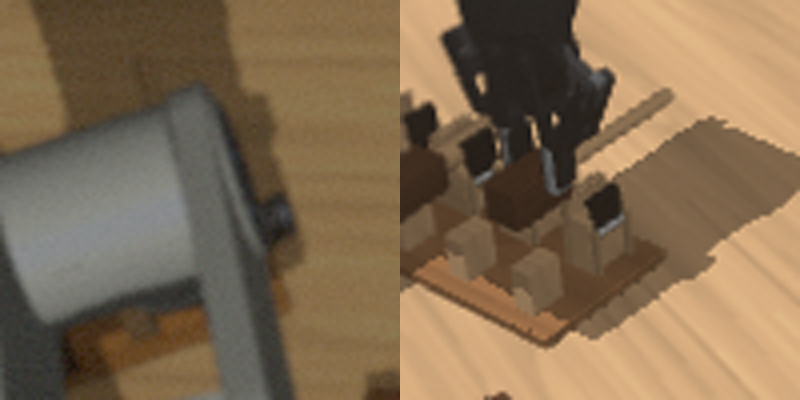

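Call:
drive_tool:
  targets: [0,-0.001,0.015,0,0,0,0,0,-0.001,0.028,0,0,0,0,0,-0.001,0.033,0,0,0,0,0,-0.001,0.036,0,0,0,0,0,-0.001,0.036,0,0,0,0]

```text
clock: 19.87
eef_pos: [524.0, 180.3, 142.3]
tcp_rot: [3.141, -0.002, -2.776]
contact_force: [-5.7, -1.5, 8.7]
opening: 0.333
```

```bash
python3 -c "
from h import *
rs()"
```

```text
19.8667 rack frame -55.15301963075155 -98.9158805754094 142.30441808783888 rot [ 3.1414 -0.0023 -2.7757] F -5.90357559372664 0.6422589941428702 8.653182575021397 open 0.33326575209368303
```

Call:
drive_tool:
  targets: [0,0,0.003,0,0,0,0,0,0,0.006,0,0,0,0,0,0,0.008,0,0,0,0,0,0,0.008,0,0,0,0]

```text
clock: 20.2
eef_pos: [523.6, 180.2, 136.5]
tcp_rot: [3.141, -0.003, -2.776]
contact_force: [-16.5, -4.9, 34.4]
opening: 0.34
```

```bash
python3 -c "
from h import *
rs()"
```

```text
20.2 rack frame -55.57221066062446 -98.81193937971362 136.5179836369948 rot [ 3.1413 -0.0031 -2.7756] F -17.179743138191377 1.3895225267275262 34.377522286556356 open 0.3398473463874948
```

Call:
drive_tool:
  targets: [0,0,-0.01,0,0,0,0,0,0,-0.02,0,0,0,0,0,0,-0.02,0,0,0,0,0,0,-0.02,0,0,0,0]

```text
clock: 20.53
eef_pos: [525.5, 181.2, 154.7]
tcp_rot: [-3.142, 0.002, -2.775]
contact_force: [-0.1, 0.2, -2.7]
opening: 0.334
```

```bash
python3 -c "
from h import *
rs(); s=sense()
F=grab_frame('side');np.save('side7.npy',F,allow_pickle=True);d=F['color'];E=grab_frame('top');np.save('top7.npy',E,allow_pickle=True)
e=s['eef_pos']-[0,0,71.6]
print(proj(F,[e,e+140.5*RX,e-39.5*RX]))
A=cv2.resize(d[120:180,175:235],None,fx=8,fy=8,interpolation=2)
c=E['color'];B=cv2.resize(c[150:210,150:190],None,fx=8,fy=8,interpolation=2)
cv2.imwrite('pics/k.png',np.hstack([A,B]))"
```

```text
20.5333 rack frame -53.43680488070107 -98.57244781325015 154.7396054954463 rot [-3.1415  0.0018 -2.775 ] F -0.027452299221652342 0.2747230116335681 -2.662454646108114 open 0.3340726677899089
[[195.7534 161.8648]
 [227.9878 139.5922]
 [185.7369 168.8103]]
```

View pics/k.png

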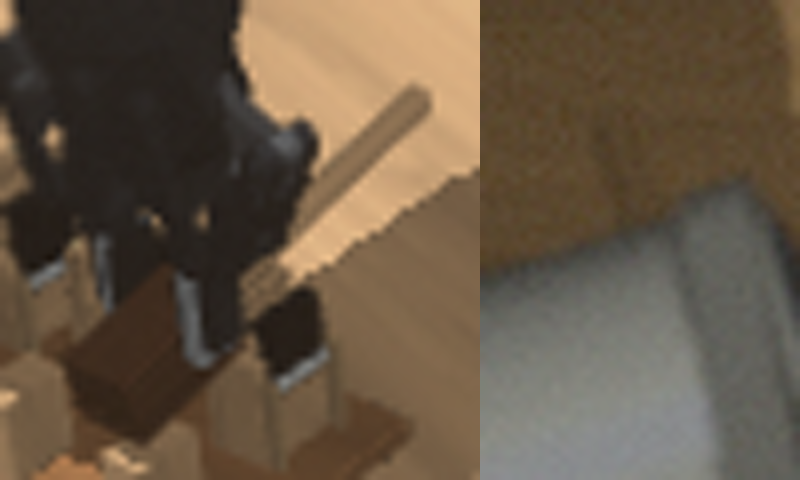

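Run:
```python
from h import *
S=load("side0.npy");T=load("top0.npy")
def crop(F,x,y,w,h,k):
    im=cv2.resize(F["color"][y:y+h,x:x+w],None,fx=k,fy=k,interpolation=cv2.INTER_CUBIC)
    im=np.clip(im*1.3,0,255).astype(np.uint8)
    def L(P,Q,c):
        a=(proj(F,[P,Q])-[x,y]+.5)*k; cv2.line(im,*[tuple(int(v) for v in p) for p in a],c,1)
    C=RO-99*RY
    for x0 in(-20,20):
        for yy,c in((7,(0,255,0)),(-7,(0,0,255))): L(C+x0*RX+yy*RY+[0,0,54],C+x0*RX+yy*RY+[0,0,70],c)
    L(C-20*RX+7*RY+[0,0,70],C+20*RX+7*RY+[0,0,70],(0,255,0))
    L(C-80*RX+9*RY+[0,0,45],C-50*RX+9*RY+[0,0,45],(255,255,0));L(C-80*RX-9*RY+[0,0,45],C-50*RX-9*RY+[0,0,45],(255,255,0))
    L(C-50*RX-9*RY+[0,0,45],C-50*RX+9*RY+[0,0,45],(255,255,0))
    return im
cv2.imwrite("pics/l.png",np.hstack([crop(S,175,145,50,60,8)[:480],crop(T,165,180,40,48,10)]))
```

```text
(no output)
```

View pics/l.png

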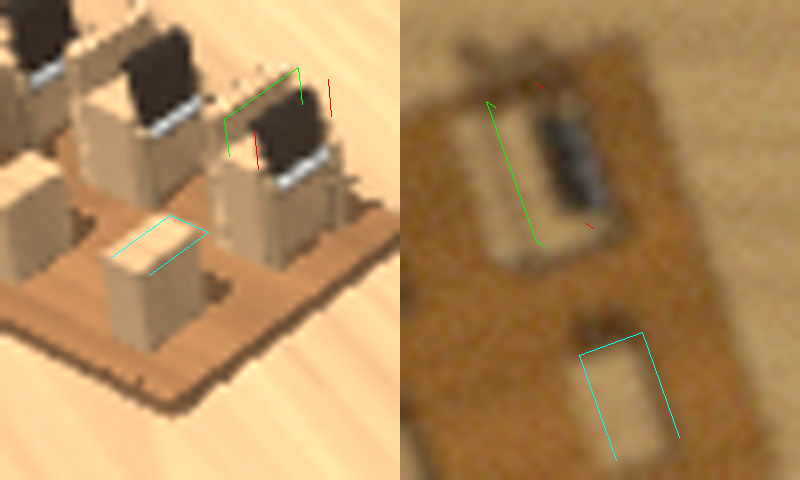

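Both views show the fork 12 and rest features about 2 mm further to +y than my model. That explains the jam, and the needle has tilted about 0.2 rad tip-up in the grip. I'll level it with a tool pitch, grip harder and shift +y by 2 mm.

Call:
drive_tool:
  targets: [0,0,-0.015,0,0,0,0,-0.007,0.002,-0.02,0,0.1,0,0,-0.014,0.002,-0.02,0,0.2,0,0,-0.014,0.002,-0.02,0,0.2,0,0,-0.014,0.002,-0.02,0,0.2,0,0,-0.014,0.002,-0.02,0,0.2,0,0]
  force: 120

```text
clock: 21.13
eef_pos: [536.4, 188.0, 172.9]
tcp_rot: [3.142, -0.2, -2.774]
contact_force: [0.1, 0.1, -0.2]
opening: 0.324
```

```bash
python3 -c "
from h import *
rs(); s=sense()
F=grab_frame('side');np.save('side8.npy',F,allow_pickle=True);d=F['color'];A_=R.from_euler('xyz',s['tcp_rot'])
e=s['eef_pos']+A_.apply([0,0,71.6]);print('axis pt rack',(e-RO)@RX,(e-RO)@RY,e[2])
P=proj(F,[e-39.5*RX,e+15.5*RX,e+140.5*RX,RO-97*RY+[0,0,60]]);print(P)
A=cv2.resize(d[100:190,170:250],None,fx=6,fy=6,interpolation=2)
a=[tuple(int(v) for v in (p-[170,100]+.5)*6) for p in P]
for p in a[1:3]: cv2.circle(A,p,4,(0,0,255),1)
cv2.imwrite('pics/m.png',A)"
```

```text
21.1333 rack frame -40.831577698627946 -96.18727720410621 172.8759365036362 rot [ 3.1415 -0.1995 -2.7744] F 0.12910205032576438 0.026360135761552814 -0.2287615511787109 open 0.323911870609254
axis pt rack -55.02258289700995 -96.18490100477194 102.6963428469815
[[183.7499 162.7936]
 [197.7946 153.2961]
 [226.6363 133.8697]
 [208.9077 159.5675]]
```

View pics/m.png

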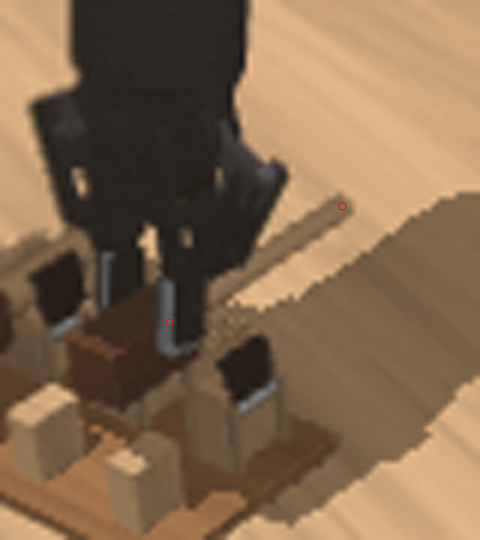

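Side view: tip at (344,205) in the crop against a predicted level (342,206), so it is nearly level again; I'll add 0.04 rad. Lowering again.

Call:
drive_tool:
  targets: [-0.003,-0.001,0.0,0,0.04,0,0,-0.006,-0.001,0.014,0,0.04,0,0,-0.008,-0.001,0.025,0,0.04,0,0,-0.009,-0.001,0.03,0,0.04,0,0,-0.009,-0.001,0.03,0,0.04,0,0]

```text
clock: 21.6
eef_pos: [539.2, 188.4, 142.2]
tcp_rot: [3.141, -0.24, -2.774]
contact_force: [-1.4, 2.9, 3.1]
opening: 0.317
```

```bash
cat >> h.py <<'E'
def ax(o=71.6):
    s=sense();e=s["eef_pos"]+R.from_euler('xyz',s['tcp_rot']).apply([0,0,o]);f=s["contact_force"]
    print(s["clock"],'axis pt rack',(e-RO)@RX,(e-RO)@RY,e[2],"F",f@RX,f@RY,f[2],"T",s["wrist_torque"],s['tcp_rot'])
E
python3 -c "
from h import *
ax()"
```

```text
21.6 axis pt rack -55.085295084059744 -96.67782052519567 72.63048412846314 F -0.3000001256318847 3.2061808475568796 3.096564651817165 T [ 0.5333  0.0761 -0.0275] [ 3.1407 -0.2401 -2.7744]
```

Call:
drive_tool:
  targets: [-0.0007,0,0.003,0,0,0,0,-0.001,0,0.005,0,0,0,0,-0.001,0,0.005,0,0,0,0]

```text
clock: 21.85
eef_pos: [539.1, 188.2, 137.3]
tcp_rot: [3.141, -0.24, -2.774]
contact_force: [-1.2, 1.9, -3.3]
opening: 0.318
```

```bash
python3 -c "
from h import *
ax()"
```

```text
21.85 axis pt rack -55.25669882548355 -96.87485667893374 67.71488326542719 F -0.4621716587602219 2.197534901036476 -3.2794296869575845 T [0.3439 0.0806 0.0066] [ 3.1412 -0.2404 -2.7743]
```

Call:
drive_tool:
  targets: [-0.001,0,0.003,0,0,0,0,-0.0015,0,0.006,0,0,0,0,-0.0018,0,0.0075,0,0,0,0,-0.0018,0,0.0075,0,0,0,0]

```text
clock: 22.18
eef_pos: [539.8, 188.4, 129.5]
tcp_rot: [3.141, -0.24, -2.774]
contact_force: [-0.6, 2.8, -2.4]
opening: 0.318
```

```bash
python3 -c "
from h import *
ax()"
```

```text
22.1833 axis pt rack -54.53927510813262 -97.0115753013117 59.97529769640366 F 0.4939007819514314 2.828743482229388 -2.3896056708728324 T [0.7197 0.047  0.0117] [ 3.1413 -0.2403 -2.7744]
```

Call:
drive_tool:
  targets: [-0.0005,0,0.0015,0,0,0,0,-0.0007,0,0.003,0,0,0,0,-0.0007,0,0.003,0,0,0,0]

```text
clock: 22.43
eef_pos: [539.9, 188.4, 128.9]
tcp_rot: [3.141, -0.241, -2.774]
contact_force: [-6.7, 0.8, 20.3]
opening: 0.317
```

```bash
python3 -c "
from h import *
ax()"
```

```text
22.4333 axis pt rack -54.5020201813294 -97.02160297832364 59.40017232031221 F -5.9485692807458985 3.1511318172923173 20.312560463963386 T [ 0.2322  1.5108 -0.0177] [ 3.1413 -0.2408 -2.7744]
```

Call:
drive_tool:
  targets: [0,0,-0.002,0,0,0,0.6,0,0,-0.002,0,0,0,0.6,0,0,-0.002,0,0,0,0.6,0.005,0,-0.02,0,0,0,0.6,0.012,0,-0.05,0,0,0,0.6,0.02,0,-0.08,0,0,0,0.6,0.02,0,-0.08,0,-0.12,0,0.6,0.02,0,-0.08,0,-0.24,0,0.6,0.02,0,-0.08,0,-0.24,0,0.6,0.02,0,-0.08,0,-0.24,0,0.6]

```text
clock: 23.27
eef_pos: [538.5, 187.5, 209.6]
tcp_rot: [-3.141, -0.004, -2.775]
contact_force: [0.6, -0.2, 0.6]
opening: 0.599
```

```bash
python3 -c "
from h import *
rs()
F=grab_frame('side');E=grab_frame('top');np.save('side9.npy',F,allow_pickle=True);np.save('top9.npy',E,allow_pickle=True)
C=RO-97*RY+[0,0,60]
print(proj(F,[C-65*RX+152.5*RX]))
d=F['color'];c=E['color']
cv2.imwrite('pics/n.png',np.hstack([cv2.resize(d[110:190,150:240],None,fx=5,fy=5,interpolation=2),cv2.resize(c[220:280,215:285],None,fx=5,fy=400/60,interpolation=2)]))
print(go([430,45,205],1.566))"
```

```text
23.2667 rack frame -39.06646788974121 -97.40614157542741 209.5820223221601 rot [-3.1413 -0.0036 -2.7745] F 0.46431094365140463 -0.4363955878331145 0.6043523429263338 open 0.5994603167952965
[[228.1119 145.987 ]]
(array([ 0.1538, -0.0941,  0.0048]), array([-0.0037, -0.0023,  1.9427]))
```

View pics/n.png

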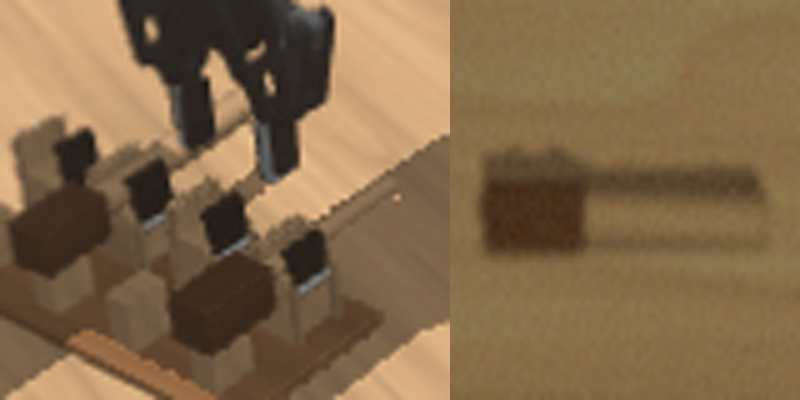

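Needle 2 is seated in fork 12, tip at (229,147) against a predicted (228,146), jaw closed. Needle 3 is unmoved in the top view at (231.8,252.4), so I take it next.

Call:
drive_tool:
  targets: [0,-0.0,-0.02,0,0,0.12,1,0.02,-0.02,-0.02,0,0,0.24,1,0.04,-0.04,-0.02,0,0,0.36,1,0.06,-0.06,-0.02,0,0,0.48,1,0.08,-0.08,0,0,0,0.6,1,0.1,-0.094,0,0,0,0.72,1,0.12,-0.094,0,0,0,0.84,1,0.14,-0.094,0,0,0,0.96,1,0.154,-0.094,0,0,0,1.08,1,0.154,-0.094,0,0,0,1.2,1,0.154,-0.094,0,0,0,1.32,1,0.154,-0.094,0,0,0,1.44,1]

```text
clock: 24.37
eef_pos: [430.2, 45.0, 209.2]
tcp_rot: [-3.138, -0.001, 2.063]
contact_force: [0.0, -0.3, 0.1]
opening: 0.996
```

Call:
drive_tool:
  targets: [0,0,0,0,0,0.12,1,0,0,0,0,0,0.24,1,0,0,0.0,0,0,0.36,1,0,0,0.0,0,0,0.48,1,0,0,0,0,0,0.503,1,0,0,0,0,0,0.503,1,0,0,0,0,0,0.503,1]

```text
clock: 24.95
eef_pos: [430.0, 45.1, 209.2]
tcp_rot: [-3.14, 0.0, 1.569]
contact_force: [-0.8, -0.1, 0.3]
opening: 0.998
```

```bash
python3 -c "
from h import *
s=sense();print(s['clock'],s['eef_pos'],s['tcp_rot'],s['qpos'],go([430,45,77],1.566))"
```

```text
24.95 [429.9917  45.1215 209.2066] [-3.14    0.0002  1.5695] [ 0.1011  0.1832  2.1177 -0.0001  0.8422  0.1026] (array([-0.0001,  0.0002,  0.1322]), array([-0.0015,  0.0003,  0.0035]))
```

Call:
drive_tool:
  targets: [0,0,0.04,0,0,0.003,1,0,0,0.08,0,0,0.003,1,0,0,0.115,0,0,0.003,1,0,0,0.132,0,0,0.003,1,0,0,0.132,0,0,0.003,0.3,0,0,0.132,0,0,0.003,0.0,0,0,0.132,0,0,0.003,0,0,0,0.132,0,0,0.003,0,0,0,0.132,0,0,0.003,0,0,0,0.132,0,0,0.003,0,0,0,0.132,0,0,0.003,0]
  force: 90

```text
clock: 25.87
eef_pos: [430.3, 45.2, 79.1]
tcp_rot: [3.139, -0.0, 1.563]
contact_force: [-2.1, -1.2, 11.0]
opening: 0.334
```

```bash
python3 -c "
from h import *
s=sense();print(s['clock'],s['eef_pos'],s['tcp_rot'],s['contact_force'],s['opening'])
P=np.array([592.2,-319.2,0])+74.5*V-U*(115.5+20)+[0,0,55+s['eef_pos'][2]]
print(P,go(P,2.872))"
```

```text
25.8667 [430.3168  45.1898  79.1254] [ 3.1393 -0.0002  1.5634] [-2.0862 -1.1721 10.9842] 0.33389689706246695
[ 481.5894 -211.1459  134.1254] (array([-0.2559,  0.0533, -0.0549]), array([ 0.0021,  0.0013, -1.3086]))
```

Call:
drive_tool:
  targets: [0,0,-0.03,0,0,0,0,-0.02,0.0,-0.055,0,0,-0.1,0,-0.045,0.01,-0.055,0,0,-0.22,0,-0.07,0.015,-0.055,0,0,-0.34,0,-0.095,0.02,-0.055,0,0,-0.46,0,-0.12,0.025,-0.055,0,0,-0.58,0,-0.145,0.03,-0.055,0,0,-0.7,0,-0.17,0.035,-0.055,0,0,-0.82,0,-0.195,0.04,-0.055,0,0,-0.94,0,-0.22,0.043,-0.055,0,0,-1.06,0,-0.245,0.043,-0.055,0,0,-1.18,0,-0.256,0.043,-0.055,0,0,-1.3,0]

```text
clock: 26.87
eef_pos: [471.3, -214.0, 133.9]
tcp_rot: [-3.141, 0.003, 2.868]
contact_force: [0.5, -0.1, -1.1]
opening: 0.331
```

Call:
drive_tool:
  targets: [0,0,0,0,0,-0.008,0,0,0,0,0,0,-0.008,0,0,0,0,0,0,-0.008,0,0,0,0,0,0,-0.008,0]

```text
clock: 27.2
eef_pos: [470.5, -210.4, 132.7]
tcp_rot: [3.141, 0.0, 2.869]
contact_force: [-0.2, -0.4, -1.3]
opening: 0.331
```

```bash
python3 -c "
from h import *
gs(); s=sense();P=np.array([592.2,-319.2,0])+74.5*V-U*(115.5+20)+[0,0,134.1];print(go(P,2.872))"
```

```text
27.2 gauge frame -146.42315753420502 72.26667556261658 132.74544398609746 yaw [3.1415 0.     2.8692] F -0.047002168679877866 -0.41142686719109867 -1.3419416191754738 open 0.3306021327083529
(array([-0.0109,  0.0022, -0.0014]), array([ 0.0001,  0.    , -0.0028]))
```

Call:
drive_tool:
  targets: [-0.01,0.002,-0.0014,0,0,-0.003,0,-0.011,0.002,-0.0014,0,0,-0.003,0,-0.02,0.002,-0.0014,0,0,-0.003,0,-0.028,0.002,-0.0014,0,0,-0.003,0,-0.034,0.002,-0.0014,0,0,-0.003,0,-0.04,0.002,-0.0014,0,0,-0.003,0,-0.04,0.002,-0.0014,0,0,-0.003,0]

```text
clock: 27.78
eef_pos: [510.5, -220.7, 133.7]
tcp_rot: [-3.141, -0.0, 2.873]
contact_force: [-1.4, -3.4, -1.9]
opening: 0.332
```

```bash
python3 -c "
from h import *
gs()"
```

```text
27.7833 gauge frame -105.09210254883705 73.01464728148154 133.6648788802276 yaw [-3.141  -0.0002  2.8732] F -0.4180330888169838 -3.6777434144189955 -1.8737613333093237 open 0.33176318696714796
```

Call:
drive_tool:
  targets: [-0.008,-0.001,0,0,0,0,0,-0.016,-0.001,0,0,0,0,0,-0.024,-0.001,0,0,0,0,0,-0.03,-0.001,0,0,0,0,0,-0.03,-0.001,0,0,0,0,0,-0.03,-0.001,0,0,0,0,0]

```text
clock: 28.28
eef_pos: [538.7, -228.9, 133.7]
tcp_rot: [3.142, 0.0, 2.874]
contact_force: [-0.2, 0.5, -3.0]
opening: 0.33
```

```bash
python3 -c "
from h import *
gs()"
```

```text
28.2833 gauge frame -75.69710682646567 72.71441354188478 133.71652514148855 yaw [3.1416 0.0001 2.874 ] F -0.36430445613752843 0.4621734745219444 -3.037489767099124 open 0.32974475544631165
```

Call:
drive_tool:
  targets: [0.03,0,0,0,0,0,0,0.055,0,0,0,0,0,0,0.055,0,0,0,0,0,0,0.055,-0.025,0,0,0,0,0,0.055,-0.047,0,0,0,0,0,0.055,-0.047,0,0,0,0,0,0.055,-0.047,0,0,0,0,0,0.046,-0.047,0,0,0,0,0,0.04,-0.047,0,0,0,0,0,0.034,-0.047,0,0,0,0,0,0.03,-0.047,0,0,0,0,0,0.03,-0.047,0,0,0,0,0]

```text
clock: 29.28
eef_pos: [490.9, -263.7, 131.6]
tcp_rot: [3.14, -0.017, 2.875]
contact_force: [-28.1, 1.0, 10.6]
opening: 0.335
```

```bash
python3 -c "
from h import *
gs()"
```

```text
29.2833 gauge frame -112.4978418756778 26.373669386533017 131.6368498449958 yaw [ 3.1399 -0.0172  2.8746] F -27.324545904863758 -6.568257239549354 10.554108945398516 open 0.3354093660445098
```

Needle 3 passed hole 27 freely and was stopped at hole 22 with 27 N, so it is 27 mm. It goes to fork 27.

Call:
drive_tool:
  targets: [0.02,0,0,0,0,0,0,0.04,0,0,0,0,0,0,0.04,0,0,0,0,0,0,0.04,0,0,0,0,0,0,0.04,0,0,0,0,0,0]

```text
clock: 29.7
eef_pos: [459.8, -255.8, 134.2]
tcp_rot: [-3.141, 0.002, 2.874]
contact_force: [0.1, 0.2, -1.9]
opening: 0.331
```

```bash
python3 -c "
from h import *
gs(); P=RO-53*RX+100.2*RY+[0,0,172];print(P,go(P,YR+np.pi))"
```

```text
29.7 gauge frame -144.53284861324892 25.666768680644267 134.17096202852503 yaw [-3.1413  0.0017  2.8744] F 0.07354877311318328 0.19756733054007986 -1.9224152047548644 open 0.33051290762111496
[454.5759 366.9102 172.    ] (array([ 0.1694,  0.5992, -0.0383]), array([-0.0008,  0.0015, -0.6342]))
```

Call:
drive_tool:
  targets: [0.011,0.037,-0.012,0,0,-0.05,0,0.022,0.074,-0.024,0,0,-0.1,0,0.033,0.112,-0.036,0,0,-0.15,0,0.044,0.15,-0.048,0,0,-0.2,0,0.055,0.189,-0.058,0,0,-0.25,0,0.066,0.228,-0.058,0,0,-0.31,0,0.077,0.267,-0.058,0,0,-0.37,0,0.088,0.306,-0.058,0,0,-0.43,0,0.099,0.345,-0.058,0,0,-0.49,0,0.11,0.384,-0.058,0,0,-0.55,0,0.121,0.423,-0.058,0,0,-0.6,0,0.131,0.462,-0.058,0,0,-0.634,0]

```text
clock: 30.7
eef_pos: [454.8, 227.7, 192.3]
tcp_rot: [3.141, 0.002, -2.772]
contact_force: [0.4, -0.1, -1.2]
opening: 0.333
```

Call:
drive_tool:
  targets: [-0.015,0.035,0,0,0,0,0,-0.028,0.07,0,0,0,0,0,-0.04,0.105,0,0,0,0,0,-0.05,0.133,0,0,0,0,0,-0.05,0.133,0.01,0,0,0,0,-0.05,0.133,0.02,0,0,0,0,-0.05,0.133,0.02,0,0,0,0,-0.05,0.133,0.02,0,0,0,0]

```text
clock: 31.37
eef_pos: [452.9, 365.5, 170.8]
tcp_rot: [-3.141, -0.002, -2.776]
contact_force: [0.6, 0.1, -1.7]
opening: 0.331
```

```bash
python3 -c "
from h import *
ax(64.1); P=RO-53*RX+100.2*RY+[0,0,145];print(go(P,YR+np.pi))
s=sense();F=grab_frame('side');np.save('side10.npy',F,allow_pickle=True);np.save('top10.npy',grab_frame('top'),allow_pickle=True)
e=s['eef_pos']-[0,0,64.1];print(proj(F,[e-39.5*RX,e+15.5*RX,e+115.5*RX]))
h=cv2.cvtColor(F['color'],cv2.COLOR_BGR2HSV)
m=F['color'][95:150,135:200]; print('\n'.join(''.join('#' if p.sum()<220 else '+' if p.sum()<330 else '.' for p in r) for r in m.astype(int)))"
```

```text
31.3667 axis pt rack -55.17621351579455 99.43877792619236 106.68394368483119 F 0.631216423182748 -0.10545234263882194 -1.7414094354815999 T [ 0.0235 -0.0478  0.0231] [-3.1406 -0.0024 -2.7758]
(array([-0.0021,  0.0007,  0.0258]), array([-0.001 , -0.0024, -0.0012]))
[[135.0927 139.9211]
 [149.3175 131.8571]
 [173.2553 118.372 ]]
#################................................................
################.................................................
################.................................................
###############..................................................
###############..................................................
###############..................................................
###############..................................................
###############+.................................................
################.................................................
################+................................................
#################................................................
#################............................
[... 2158 characters left out ...]
#########....+++++++++++++++++++#+++++++
##############....+++++++#########+...+++++++++++++++++++++++++++
############......++++++++#########..+++++++++++++++++#++++++++++
###########.......++++++++########+++++++++++###+++++++++++++++++
+########+........+++++++++######++++++++++######++#+++++++++++++
..+####+..........+++++++++######+++++++++#######++++++++++++++++
.....++....+++++..+++++++++######+++++++#########+++++++#.+++++++
........+++++++++++++++++++#####++++++++#########++++++++++++++++
.......++++++++++++++++++++######+++++++#########++++++++++++++++
.....+++++++++++++++++++###########++++++########++#+++++++++##++
....+++++++++++++++++++#############+++++#########+++++++++#####+
```

The needle is level: tip at (173,119.5) against a predicted (173.3,118.4), and the slope matches. Lowering in steps.

Call:
drive_tool:
  targets: [-0.001,0.0007,0.012,0,-0.002,0,0,-0.001,0.0007,0.022,0,-0.002,0,0,-0.001,0.0007,0.026,0,-0.002,0,0,-0.001,0.0007,0.029,0,-0.002,0,0,-0.001,0.0007,0.032,0,-0.002,0,0]

```text
clock: 31.88
eef_pos: [454.2, 367.9, 139.6]
tcp_rot: [3.141, 0.002, -2.776]
contact_force: [-0.7, 3.1, 0.4]
opening: 0.335
```

```bash
python3 -c "
from h import *
ax(64.1)"
```

```text
31.8833 axis pt rack -52.843710551894596 101.28302462533834 75.5468093361577 F 0.4978464402164605 3.1102108984768266 0.36707954052096126 T [0.342  0.0633 0.084 ] [ 3.1411  0.0025 -2.7756]
```

Call:
drive_tool:
  targets: [0,0,0.002,0,0,0,0,0,0,0.004,0,0,0,0,0,0,0.005,0,0,0,0]

```text
clock: 32.13
eef_pos: [454.1, 367.8, 134.7]
tcp_rot: [3.141, 0.002, -2.775]
contact_force: [-0.9, 2.5, 1.0]
opening: 0.333
```

```bash
python3 -c "
from h import *
ax(64.1)"
```

```text
32.1333 axis pt rack -53.03113368459619 101.20243127331062 70.62571411106283 F 0.03283135476667026 2.6296690412150134 0.9923907055560922 T [0.4594 0.1257 0.1472] [ 3.1414  0.0022 -2.7752]
```

Forces are small, so I continue to the seat.

Call:
drive_tool:
  targets: [0,0,0.003,0,0,0,0,0,0,0.006,0,0,0,0,0,0,0.009,0,0,0,0,0,0,0.009,0,0,0,0]

```text
clock: 32.47
eef_pos: [453.7, 367.2, 124.9]
tcp_rot: [-3.141, 0.001, -2.775]
contact_force: [0.1, 1.8, -3.9]
opening: 0.329
```

```bash
python3 -c "
from h import *
ax(64.1)"
```

```text
32.4667 axis pt rack -53.613027458777246 100.78465485769019 60.844550993026644 F 0.7650613637544084 1.62327536910154 -3.8804619058376564 T [0.2945 0.0696 0.1169] [-3.1411  0.0009 -2.7753]
```

Call:
drive_tool:
  targets: [0,0,0.001,0,0,0,0,0,0,0.002,0,0,0,0,0,0,0.002,0,0,0,0]

```text
clock: 32.72
eef_pos: [453.9, 367.4, 124.3]
tcp_rot: [-3.141, 0.001, -2.775]
contact_force: [-1.0, 0.4, 5.0]
opening: 0.33
```

```bash
python3 -c "
from h import *
ax(64.1)"
```

```text
32.7167 axis pt rack -53.33583434759096 100.84898239919632 60.20886407254724 F -0.8115945468056712 0.7791136950215476 4.955232630425715 T [-0.1439  0.7692  0.1031] [-3.1413  0.0013 -2.7754]
```

Call:
drive_tool:
  targets: [0,0,0,0,0,0,0.6,0,0,0,0,0,0,0.6,0,0,0,0,0,0,0.6,0,0,-0.02,0,0,0,0.6,0,0,-0.05,0,0,0,0.6,0,0,-0.09,0,0,0,0.6,0.0,0,-0.13,0,0,0,0.6,0.0,0,-0.17,0,0,0,0.6,0.0,0,-0.2,0,0,0,0.6,0,0,-0.2,0,0,0,0.6,0,0,-0.2,0,0,0,0.6]

```text
clock: 33.63
eef_pos: [454.4, 367.8, 325.9]
tcp_rot: [3.14, 0.006, -2.776]
contact_force: [-0.8, -0.2, -0.8]
opening: 0.602
```

```bash
python3 -c "
from h import *
rs()
F=grab_frame('side');E=grab_frame('top')
O=RO+1.5*RY+[0,0,60]
print(proj(F,[O+99*RY+62.5*RX,O+33*RY+112.5*RX,O-99*RY+87.5*RX]))
d=F['color'];c=E['color']
cv2.imwrite('pics/o.png',np.hstack([cv2.resize(d[90:190,130:240],None,fx=4,fy=4,interpolation=2),cv2.resize(c[90:290,90:410],None,fx=1.1,fy=2,interpolation=2)]))"
```

```text
33.6333 rack frame -52.85839477535768 101.14646619511558 325.89061497412905 rot [ 3.1404  0.0061 -2.7755] F -0.8575445686646294 0.09404461429309434 -0.7596537204373714 open 0.6021428906819378
[[175.5278 130.949 ]
 [201.1759 130.1736]
 [228.2413 146.0373]]
```

View pics/o.png

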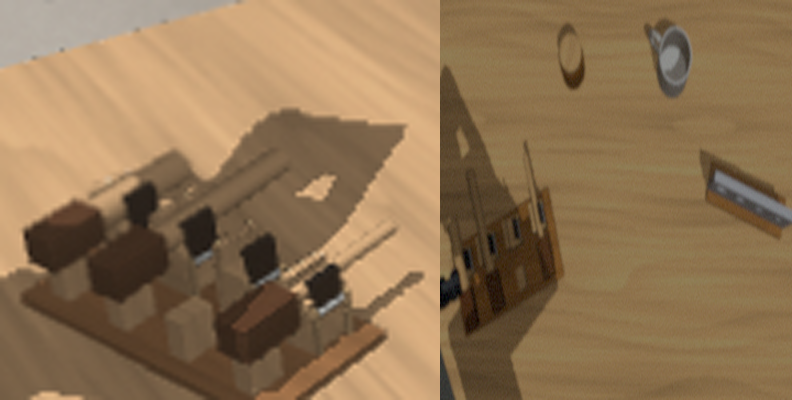

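All three tips are at their seated pixels: (175.7,131), (201,129.5) and (228,147), against predictions of (175.5,131), (201,130) and (228,146). The jaws are closed, no fourth needle is on the desk, and the mug and jar are where they were.

```bash
python3 -c "
from rig import *
print(sign_off())"
```

```text
the job is handed in; nothing more can be done
None
```

All three needles on the desk (needle 4 was absent) were sized on the gauge and seated in the rack, longest first. I handed the job in at about 34 s on the robot's clock; the limit was 210 s.

| Needle | Gauge result | Size | Fork |
|---|---|---|---|
| 1 (longest) | through hole 22, stopped at hole 17 with 22 N | 22 mm | 22 |
| 2 | through hole 17, then hole 12 | 12 mm | 12 |
| 3 | through hole 27, stopped at hole 22 with 27 N | 27 mm | 27 |

- **Starting hole:** I began each needle one hole above, or at, my estimate from the pictures. I did not start every needle at the widest hole.
- **Jam on needle 2:** its first press into fork 12 jammed at 34 N wrist force, because I was about 2 mm off to one side, and the needle tilted in the grip. I lifted it, levelled it and moved over, and it then went past the jaw with about 3 N.
- **Last checks:** each tip was within about 1 px of its seated position in the side view. All jaws looked closed, the gripper was clear, and the mug and jar had not moved.
- **Not measured:** I judged jaw closure from the pictures only.

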